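# Comb the dowels into rows under the bench lamp

### The arm

A 6-joint arm with a two-finger parallel gripper is mounted at the origin on the work surface. World frame = base frame: x ahead of the robot, y to its left, z up, the work surface at z = 0. Lengths are in m, angles in rad, forces in N, time in s.
With the tool pointing down it reaches from about 0.25 to 0.775 m from the base axis. Payload 4 kg.
Tool frame: the origin (TCP) lies midway between the tips of the shut fingers; the grasp point (between the pads) lies 19 mm behind it; z points along the fingers, y is the line along which they close (so a half turn about z gives the same grasp; the last joint's range is limited). The gripper opens to 94 mm and grips with 3 to 60 N. Pads are 16 mm wide; open, the fingers measure 119 mm over their backs; the gripper's body (75 mm by 177 mm) begins 78 mm behind the grasp point.
Start: joints at [1.086, 0.087, 1.371, -0, 1.684, -0.103], TCP at [0.205, 0.51, 0.206] pointing down, gripper open.
Joint ranges: [-3.1, 3.1], [-0.76, 2.03], [0.27, 2.55], [-1.08, 4.22], [0.17, 2.65], [-2.57, 2.57]. Speed limits (rad/s): [2.79, 2.79, 3.14, 3.14, 3.14, 3.14].

### API

Orientations are given as a unit quaternion [x, y, z, w].
In Python, from bench import readout, capture, ticket, look_for, pinpoint gives the robot as it stands.
- The arm moves only by the tool play_rows, never from a script. Its argument "commands" is text: rows parted by semicolons, each of 5 numbers parted by spaces: the finger opening in cm, from 0 to 9.4, then the shift along the tool's x, y, z in cm, then the turn about the tool's z in rad. A call has 1 to 5 rows; each row shifts and turns the commanded pose from where the row before left it, along the tool's axes as they then stand; what a row does not reach is not made up. A row lasts 1/12 s, in which the tool goes at most 41.7 mm and 7.16 degrees, less where a joint would pass 70% of its speed; a pose out of reach is approached as far as the arm can. A call is refused whole if a number of a shift passes 4.17 or a number of a turn 0.125, either way. A call with a gripper value outside its range is refused whole. The fingers move at their own pace and stop on an object; "force" is the grip in N (left out, the last holds). Time passes only in rows, so rows that do not move let the fingers close. It gives the time, the measured TCP pose, the force, the opening and the grip force at its end, in the units of the state.
- readout.observe(): the state, without advancing time (a new reading comes with each control period).
- capture(name): name is "scene" or "top"; returns a dict with "image" (400x640x3 uint8, blue, green, red), "fx", "fy", "cx", "cy" (pixels), "R" (3x3) and "t" (3): a world point X has camera coordinates R X + t. Camera axes: x right, y down, z forward; pixel columns grow to the right and rows downward; lengths in m; the calibration is good to about 2 mm. A picture is of the moment at which its call begins. There is no depth.
- ticket.sign_off(): hands the job in; it is judged then, once.
Trained networks look in the newest picture that a camera, given by its name, has taken for a name from the list of things; names that differ only in an ending like _2 or _b are one class to them, and where a whole thing is asked for, a point or a joint stands for the part that bears it (a point fixed in the world has none). Each returns a list of dicts, best first, with "p" (0 to 1); they miss things now and then, are a little off and sometimes report something else, mostly with a low value. They report only what shows in the picture. A call takes as long as a camera call. They do not tell look-alikes from the thing itself.
- look_for(camera, query): "rect" ([centre column, centre row, width, height] in pixels, round what is visible of it).
- pinpoint(camera, query): "point" ([row, column] in pixels: a listed point, or the origin of a listed thing).
The state is a dict: "time_s": time; "joint_pos": joint angles; "dq": joint speeds; "joint_efforts": joint torques, N m; "position": TCP position; "tool_rot": TCP orientation; "force": force on the tool from outside, world axes, zero at the start; "moment": the same for the moment, N m; "gripper_width": opening from 0.0 (shut) to 1.0 (fully open); "grip_force": force on a finger pad.
Only numpy, scipy, OpenCV 4.12 (cv2) and the standard library are available. Lean on these libraries where they do the work, as an engineer would, in place of code of your own. Each camera call takes 0.05 s, during which the arm holds its last target. There are 200 camera calls.

### The job

Roll the bench lamp's dimmer thumbwheel away from the robot to its fourth click (index rib ten degrees past the top) and leave it there while, moving the dowel sticks only with the hand rake, you comb them into two neat rows on the dark strip, one at each end: every dowel flat on the board, in line with the fence, and its outer end up against the side stop. Then stand the rake squarely back on its cork pad, roll the dimmer all the way back to off, and leave everything else on the bench where it is.

Things in the scene. Friction and masses are not known exactly. Their poses are not given: they have to be found in the camera images.
- board: fixed plywood combing board 300 (x) by 450 (y) by 12 mm; origin: centre of its underside. Aluminium edges stand 14 mm above it: the fence along the robot side, parallel to y (inner face x = -0.134), and a side stop at each end, parallel to x (inner faces y = 0.215 and -0.215); the far edge is open. A dark strip 70 mm wide lies along the fence (x to -0.064).
- rake: loose hand rake, 200 g, standing by itself on its tines; origin: centre of its foot, z up. Seven flat tines in a row 130 mm wide (y), 26 mm deep (x, front and back alike), each 8 mm wide, 12 mm apart, 25 mm high; head bar above to z = 42 mm; upright grip block 24 mm (x) by 44 mm (y) from z = 42 to 92 mm, pinched across the 24 mm.
- pad: fixed cork pad, the rake's place, 90 mm (x) by 160 mm (y), 6 mm thick; origin: centre of its underside. The rake belongs on it with its tine row along the pad's y (either way round).
- dimmer (a joint): angle of the lamp's dimmer thumbwheel, rad: 0 = off (end stop), one click = 20 degrees = 0.349, fourth click = 1.396, far end stop 2.443. Grows as the wheel's top rolls to the switch box's +x (away from the robot). No spring or felt detents: friction holds it where it is left (1.3 N at the rim turns it).
- wheel_axis (a point): centre of the dimmer wheel, 60 mm above the bench; wheel turns about this frame's y, z is up, x away from the robot. Wheel 26 mm wide, 45 mm radius, 18 round ribs one click apart (47.5 mm radius over ribs). The one white rib is the index: at off it is 70 degrees to the robot's side of the top, at the fourth click 10 degrees beyond the top.
- switchbox: fixed grey plastic switch box 150 (x) by 100 (y) by 55 mm; origin: centre of its underside. The wheel's upper half stands free above it between two round cheeks of 36 mm radius with white ticks, one per click; a small fixed toggle, 20 mm high, stands on the box 45 mm nearer the robot and 48 mm to +y of the wheel.
- dowel1: loose square wooden dowel stick 14 x 14 x 120 mm, 20 g, lying scattered on the board beyond the dark strip; origin at its centre, its long axis is its x. May be absent.
- dowel2: another such dowel stick (origin at its centre, long axis x); may be absent.
- dowel3: another such dowel stick (origin at its centre, long axis x); may be absent.
- dowel4: another such dowel stick (origin at its centre, long axis x); may be absent.
- dowel5: another such dowel stick (origin at its centre, long axis x); may be absent.
- dowel6: another such dowel stick (origin at its centre, long axis x); may be absent.
- saucer: white ceramic saucer, 130 mm across, 16 mm high, a loose bystander, to be left alone; origin: centre of its underside.
- clip: steel spring clip about 60 x 34 x 25 mm, a loose bystander, to be left alone; origin: centre of its underside.
- mug: blue mug 80 mm across, 95 mm high, a loose bystander, to be left alone; origin: centre of its underside.
- tape_measure: yellow tape measure 70 x 42 x 65 mm, a loose bystander, to be left alone; origin: centre of its underside.
Not all that is in view belongs to the job. What is meant by the rake is not blue, and is the larger of those in its own colour. What is shaped like the switchbox but turquoise is not meant.

How it is judged:
On the way, in this order (a step that is already met when the one before it is completed fails the run):
1. the dimmer stands at its fourth click (1.396 rad within 0.16) and nothing touches it (value of joint dimmer between 1.236 and 1.556 rad and contact force between dimmer and the fingers below 0.1 N), for 0.3 s.
2. with the dimmer still at the fourth click, every dowel lies flat in the strip, parallel to the fence, its outer end within 11 mm of a side stop (value of joint dimmer between 1.236 and 1.556 rad and angle between the x axis of each of dowel1, dowel2, dowel3, dowel4, dowel5, dowel6 and the y axis of board, either way round below 0.14 rad and x of dowel1 in the frame of board between -0.136 and -0.068 m and (y of dowel1 in the frame of board between 0.144 and 0.16 m or y of dowel1 in the frame of board between -0.16 and -0.144 m) and z of dowel1 in the frame of board between 0.012 and 0.026 m and linear speed of each of dowel1, dowel2, dowel3, dowel4, dowel5, dowel6 below 0.02 m/s and x of dowel2 in the frame of board between -0.136 and -0.068 m and (y of dowel2 in the frame of board between 0.144 and 0.16 m or y of dowel2 in the frame of board between -0.16 and -0.144 m) and z of dowel2 in the frame of board between 0.012 and 0.026 m and x of dowel3 in the frame of board between -0.136 and -0.068 m and (y of dowel3 in the frame of board between 0.144 and 0.16 m or y of dowel3 in the frame of board between -0.16 and -0.144 m) and z of dowel3 in the frame of board between 0.012 and 0.026 m and x of dowel4 in the frame of board between -0.136 and -0.068 m and (y of dowel4 in the frame of board between 0.144 and 0.16 m or y of dowel4 in the frame of board between -0.16 and -0.144 m) and z of dowel4 in the frame of board between 0.012 and 0.026 m and x of dowel5 in the frame of board between -0.136 and -0.068 m and (y of dowel5 in the frame of board between 0.144 and 0.16 m or y of dowel5 in the frame of board between -0.16 and -0.144 m) and z of dowel5 in the frame of board between 0.012 and 0.026 m and x of dowel6 in the frame of board between -0.136 and -0.068 m and (y of dowel6 in the frame of board between 0.144 and 0.16 m or y of dowel6 in the frame of board between -0.16 and -0.144 m) and z of dowel6 in the frame of board between 0.012 and 0.026 m), for 0.3 s.
At the end, for the whole second after the job is handed in: every dowel rests flat on the board, within 0.14 rad of the fence's direction, centre within 66 mm of the fence, end within 11 mm of a side stop; the rake stands released on its pad, within 30 mm of the centre and 0.25 rad of its direction; dimmer below 0.1 rad (angle between the x axis of each of dowel1, dowel2, dowel3, dowel4, dowel5, dowel6 and the y axis of board, either way round below 0.14 rad and x of dowel1 in the frame of board between -0.136 and -0.068 m and (y of dowel1 in the frame of board between 0.144 and 0.16 m or y of dowel1 in the frame of board between -0.16 and -0.144 m) and z of dowel1 in the frame of board between 0.012 and 0.026 m and linear speed of each of dowel1, dowel2, dowel3, dowel4, dowel5, dowel6, rake below 0.02 m/s and x of dowel2 in the frame of board between -0.136 and -0.068 m and (y of dowel2 in the frame of board between 0.144 and 0.16 m or y of dowel2 in the frame of board between -0.16 and -0.144 m) and z of dowel2 in the frame of board between 0.012 and 0.026 m and x of dowel3 in the frame of board between -0.136 and -0.068 m and (y of dowel3 in the frame of board between 0.144 and 0.16 m or y of dowel3 in the frame of board between -0.16 and -0.144 m) and z of dowel3 in the frame of board between 0.012 and 0.026 m and x of dowel4 in the frame of board between -0.136 and -0.068 m and (y of dowel4 in the frame of board between 0.144 and 0.16 m or y of dowel4 in the frame of board between -0.16 and -0.144 m) and z of dowel4 in the frame of board between 0.012 and 0.026 m and x of dowel5 in the frame of board between -0.136 and -0.068 m and (y of dowel5 in the frame of board between 0.144 and 0.16 m or y of dowel5 in the frame of board between -0.16 and -0.144 m) and z of dowel5 in the frame of board between 0.012 and 0.026 m and x of dowel6 in the frame of board between -0.136 and -0.068 m and (y of dowel6 in the frame of board between 0.144 and 0.16 m or y of dowel6 in the frame of board between -0.16 and -0.144 m) and z of dowel6 in the frame of board between 0.012 and 0.026 m and horizontal distance between rake and pad below 0.03 m and angle between the y axis of rake and the y axis of pad, either way round below 0.25 rad and angle between rake's own z axis and vertical below 0.1 rad and z of rake in the frame of pad between -0.002 and 0.012 m and value of joint dimmer below 0.1 rad); the robot touches nothing.
It fails at once if a dowel is touched by the gripper or arm (contact force between any of dowel1, dowel2, dowel3, dowel4, dowel5, dowel6 and the fingers above 0.3 N or contact force between any of dowel1, dowel2, dowel3, dowel4, dowel5, dowel6 and the arm above 0.3 N).
It fails at once if a bystander is shifted by more than 30 mm (distance of any of saucer, clip, mug, tape_measure from where it was at the start of the episode above 0.03 m).
Of dowel1, dowel2, dowel3, dowel4, dowel5, dowel6 only 4 to 6 are there at a start; the rules pass over those that are not, and their reading is None.
At some moment in a run one of dowel1, dowel2, dowel3, dowel4, dowel5, dowel6 may be knocked a few centimetres aside while the robot is not near it.
Once in a run the grip may slacken for a moment while it holds something.
It also fails if it takes over 200 s, if anything falls off the work surface, if the arm or the gripper's body presses on something with over 40 N, if the wrist force passes 120 N, or if a joint passes its speed limit or range.

## Working session

There is one attempt and no reset: what is moved stays moved. The work goes in short steps, Python scripts to look and compute and a tool call to move; the robot and the scene stay as the last step left them, time stands still between calls to the robot, and variables do not carry over. Pictures are saved under pics/ and viewed, at most 14 in all, crops included, and the job is handed in when it is done.

Besides the shell and the picture viewer there is one more tool, called after "Request:" as name(argument=value, ...) on one line, values as JSON. play_rows: Moves the arm, as the interface text tells. Its arguments: {"type":"object","properties":{"commands":{"type":"string"},"force":{"type":"number"}},"required":["commands"]}

```bash
mkdir -p pics
cat > h.py <<'E'
import numpy as np, cv2
from bench import readout, capture, ticket, look_for, pinpoint
def px2w(c,u,v,z):
    R=np.array(c["R"]);t=np.array(c["t"])
    d=R.T@np.array([(u-c["cx"])/c["fx"],(v-c["cy"])/c["fy"],1.0]);o=-R.T@t
    return o+d*(z-o[2])/d[2]
def w2px(c,X):
    p=np.array(c["R"])@np.array(X)+np.array(c["t"]);return c["fx"]*p[0]/p[2]+c["cx"],c["fy"]*p[1]/p[2]+c["cy"]
E
python3 - <<'E'
from h import *
print(readout.observe())
for n in("top","scene"):
    c=capture(n);cv2.imwrite(f"pics/{n}0.png",c["image"])
    print(n,c["fx"],c["cx"],c["cy"],np.round(c["R"],3).tolist(),np.round(c["t"],3).tolist())
    for q in("board","rake","pad","wheel_axis","switchbox","dowel1","saucer","clip","mug","tape_measure"):
        for r in pinpoint(n,q)[:7]:
            if r["p"]>.25: print(q,round(r["p"],2),np.round(r["point"]),np.round(px2w(c,r["point"][1],r["point"][0],0.06 if q=="wheel_axis" else .019 if q=="dowel1" else 0),3)[:2])
E
```

```text
{'time_s': 0.0, 'joint_pos': array([ 1.08591988e+00,  8.79324289e-02,  1.37225604e+00, -8.85603227e-06,
        1.68361831e+00, -1.03085047e-01]), 'dq': array([-0.00135056, -0.00029015,  0.00058848,  0.00060459,  0.001569  ,
        0.00110586]), 'joint_efforts': array([-4.86513163e-04, -3.40193224e+01, -3.02423286e+01,  7.16740661e-02,
        3.29971220e-02, -1.80380493e-04]), 'position': array([0.20465736, 0.50990006, 0.20431563]), 'tool_rot': array([ 1.89738770e-01,  9.81833985e-01, -1.06084514e-03, -3.16576599e-04]), 'force': array([-0.33767905, -0.20595977,  0.48101402]), 'moment': array([-0.00630948,  0.02969647, -0.01795796]), 'grip_force': 0.0, 'gripper_width': 1.0002023393139128}
top 518.3466824174292 318.8355982192429 200.3549006837366 [[-0.023, -1.0, -0.012], [-0.981, 0.025, -0.195], [0.195, 0.008, -0.981]] [-0.034, 0.461, 1.83]
board 0.96 [187. 309.] [ 0.52  -0.009]
rake 0.78 [234. 429.] [ 0.333 -0.442]
rake 0.74 [192. 413.] [ 0.489 -0.393]
rake 0.58 [154. 447.] [ 0.633 -0.531]
pad 0.83 [191. 410.] [ 0.495 -0.385]
wheel_axis 0.58 [258. 185.] [0.261 0.432]
wheel_axis 0.57
[... 780 characters left out ...]
61 [205. 150.] [ 0.62  -0.539]
rake 0.6 [179. 212.] [ 0.479 -0.403]
rake 0.56 [239. 474.] [0.432 0.386]
pad 0.85 [185. 211.] [ 0.499 -0.397]
wheel_axis 0.77 [183. 496.] [0.266 0.409]
wheel_axis 0.76 [238. 477.] [0.46  0.384]
wheel_axis 0.56 [183. 212.] [ 0.525 -0.371]
switchbox 0.9 [251. 474.] [0.471 0.394]
switchbox 0.7 [196. 499.] [0.268 0.437]
dowel1 0.59 [241. 291.] [ 0.61  -0.101]
dowel1 0.57 [218. 360.] [0.479 0.062]
dowel1 0.54 [204. 303.] [ 0.485 -0.109]
dowel1 0.54 [327. 462.] [0.701 0.395]
dowel1 0.49 [222. 292.] [ 0.553 -0.119]
saucer 0.81 [327. 460.] [0.695 0.394]
clip 0.75 [132. 277.] [ 0.249 -0.279]
mug 0.6 [243. 197.] [ 0.69  -0.355]
tape_measure 0.84 [180. 442.] [0.265 0.263]
```

Run:
```python
import cv2
a=cv2.imread("pics/top0.png")[110:290,150:490];cv2.imwrite("pics/a.png",cv2.resize(a,(800,424),interpolation=cv2.INTER_CUBIC))
b=cv2.imread("pics/scene0.png")[90:370,120:540];cv2.imwrite("pics/b.png",cv2.resize(b,(800,533),interpolation=cv2.INTER_CUBIC))
```

```text
(no output)
```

View pics/a.png

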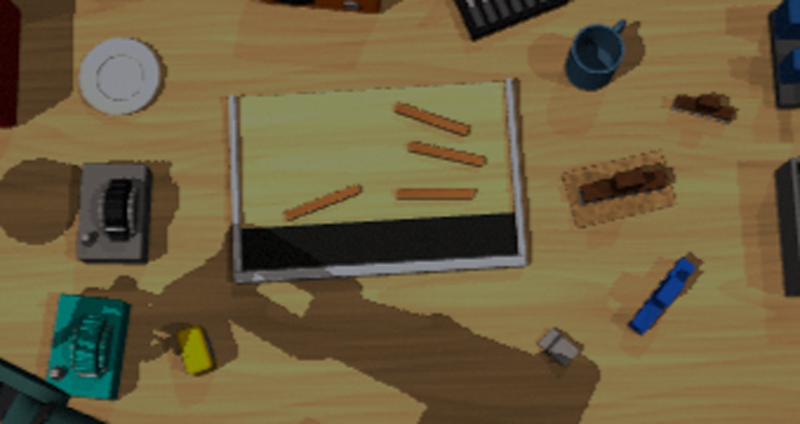

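View pics/b.png

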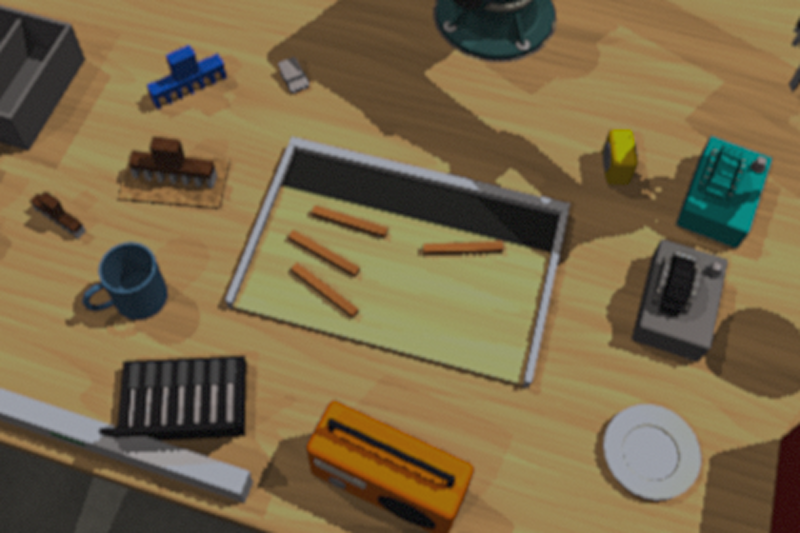

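The top picture shows four dowels on the board. There are three rakes: large brown on the cork pad (top ≈ (414,189)), small brown (≈ (449,155)) and blue (≈ (431,235)). The large brown one is meant, because it is not blue and is the larger of its colour. The grey box (≈ (199,200)) is the switch box and the turquoise one (≈ (187,257)) is a decoy. I'll confirm both in one enlarged mosaic.

Run:
```python
from h import *
t=cv2.imread("pics/top0.png");s=cv2.imread("pics/scene0.png")
def cr(im,x,y,w=57,h=42): return cv2.resize(im[y:y+h,x:x+w],(399,294),interpolation=cv2.INTER_CUBIC)
m=np.vstack([np.hstack([cr(t,385,168),cr(s,182,155)]),np.hstack([cr(t,172,176),cr(s,448,208,76,56)])])
cv2.imwrite("pics/m.png",m)
c=capture("top");d=capture("scene")
def tp(u,v,z):return np.round(px2w(c,150+u*.425,110+v*.425,z),3)
def sp(u,v,z):return np.round(px2w(d,120+u*.525,90+v*.525,z),3)
for n,f,l in(("top",tp,[(232,96),(513,80),(526,264),(235,282)]),("scene",sp,[(570,205),(530,384),(228,303),(293,140)])):
    print(n,[f(u,v,.026)[:2].tolist() for u,v in l])
for nm,cam in(("top",c),("scene",d)):
    hsv=cv2.cvtColor(cam["image"],cv2.COLOR_BGR2HSV)
    m=((hsv[...,0]<14)&(hsv[...,1]>120)&(hsv[...,2]>90)).astype(np.uint8)
    n,lab,st,ce=cv2.connectedComponentsWithStats(m)
    for i in range(1,n):
        if 60<st[i,4]<400:
            ys,xs=np.where(lab==i);P=np.array([px2w(cam,x,y,.026)[:2] for x,y in zip(xs,ys)])
            v=np.linalg.svd(P-P.mean(0))[2][0];q=(P-P.mean(0))@v
            print(nm,st[i,4],np.round(P.mean(0),3),"ang from y",round(float(np.arctan(-v[0]/v[1])),2),"len",round(np.ptp(q),3))
```

```text
top [[0.659, 0.213], [0.673, -0.233], [0.378, -0.241], [0.361, 0.208]]
scene [[0.363, 0.209], [0.663, 0.217], [0.679, -0.225], [0.383, -0.237]]
top 86 [ 0.614 -0.102] ang from y -0.36 len 0.114
top 80 [ 0.558 -0.121] ang from y -0.23 len 0.114
top 75 [0.485 0.072] ang from y 0.35 len 0.112
top 89 [ 0.496 -0.102] ang from y -0.02 len 0.11
top 68 [ 0.169 -0.829] ang from y -1.46 len 0.079
top 130 [-0.074 -0.814] ang from y -1.07 len 0.075
scene 83 [ 0.495 -0.104] ang from y -0.02 len 0.113
scene 80 [ 0.562 -0.108] ang from y -0.25 len 0.093
scene 90 [0.483 0.076] ang from y 0.35 len 0.114
scene 94 [ 0.618 -0.093] ang from y -0.38 len 0.106
scene 179 [0.826 0.048] ang from y -0.13 len 0.185
scene 142 [0.859 0.061] ang from y -0.13 len 0.211
scene 348 [0.664 0.766] ang from y 0.02 len 0.116
```

View pics/m.png

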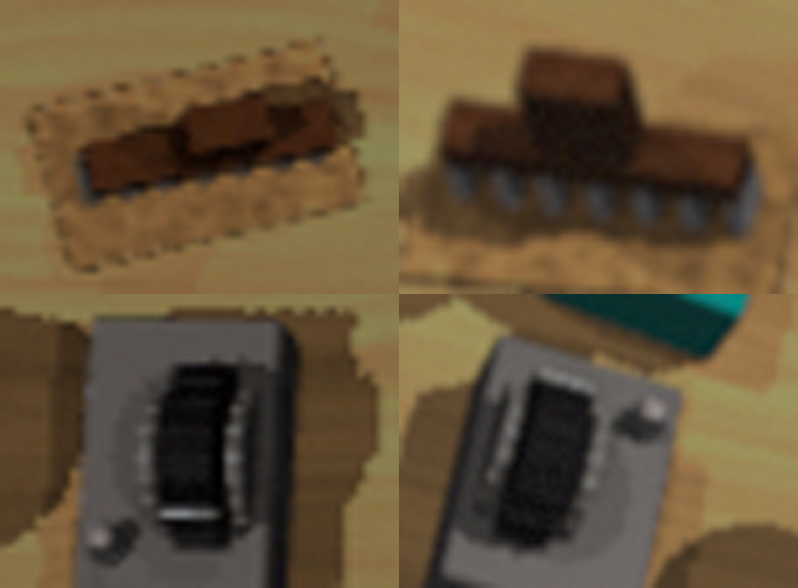

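The mosaic confirms both. The large brown rake stands on the cork pad, with its grip top at about (418,185) in the top view. The grey box carries the wheel, with its white rib on the robot side at about (199,208). Next I work out the wheel and rake geometry and plan the first move.

```bash
cat >> h.py <<'E'
def yaw_of(q):
    from scipy.spatial.transform import Rotation as Ro
    m=Ro.from_quat(q).as_matrix(); return np.arctan2(-m[0,1],m[1,1])  # angle of tool y from world y (ccw)
def plan(way,start=None,yaw=None):
    """way: list of (x,y,z,yaw,nrows,width_cm); prints rows"""
    s=readout.observe(); p=np.array(start if start is not None else s["position"]); a=yaw_of(s["tool_rot"]) if yaw is None else yaw
    for x,y,z,b,n,w in way:
        out=[];t=np.array([x,y,z]);d=(t-p)/n;da=(b-a)/n
        for i in range(n):
            ty=np.array([-np.sin(a),np.cos(a)]);tx=np.array([-np.cos(a),-np.sin(a)])
            out.append(f"{w:g} {d[:2]@tx*100:.2f} {d[:2]@ty*100:.2f} {-d[2]*100:.2f} {-da:.3f}");a+=da
        print("; ".join(out)); p=t
def tri(c,pc,d,pd):
    A=[];b=[]
    for k,(u,v) in((c,pc),(d,pd)):
        P=np.hstack([np.array(k["R"]),np.array(k["t"]).reshape(3,1)])
        for r in(P[0]-(u-k["cx"])/k["fx"]*P[2],P[1]-(v-k["cy"])/k["fy"]*P[2]):A.append(r[:3]);b.append(-r[3])
    return np.linalg.lstsq(np.array(A),np.array(b),rcond=None)[0]
E
python3 - <<'E'
from h import *
c=capture("top");d=capture("scene")
tt=lambda u,v:(385+u/7,168+v/7); ss=lambda u,v:(182+(u-399)/7,155+v/7)
print("grip top",tri(c,tt(228,122),d,ss(577,75)), px2w(c,*tt(228,122),.098),px2w(d,*ss(577,75),.098))
print("head bar ends z.048 (top)",[px2w(c,*tt(u,v),.048)[:2] for u,v in((85,158),(335,105))],"scene",[px2w(d,*ss(u,v),.048)[:2] for u,v in((445,110),(748,155))])
print("pad corners top",[np.round(px2w(c,*tt(u,v),.006)[:2],3).tolist() for u,v in((28,105),(325,40),(362,200),(75,270))])
bt=lambda u,v:(172+u/7,176+(v-294)/7); bs=lambda u,v:(448+(u-399)*76/399,208+(v-294)*56/294)
# box top corners z .055
print("box top",[np.round(px2w(c,*bt(u,v),.055)[:2],3).tolist() for u,v in((92,318),(280,320))],"scene",[np.round(px2w(d,*bs(u,v),.055)[:2],3).tolist() for u,v in((510,337),(680,392))])
print("toggle top",px2w(c,*bt(100,538),.075),px2w(d,*bs(652,408),.075))
r=px2w(c,*bt(190,514),.06+.0475*np.cos(1.22));print("index rib top",r, "scene", px2w(d,*bs(566,380),.06+.0475*np.cos(1.22)))
print("wheel black blob top",px2w(c,*bt(203,370),.06+.035),px2w(c,*bt(192,545),.065))
E
```

```text
grip top [ 0.49385386 -0.39343281  0.09607323] [ 0.49391374 -0.39432275  0.098     ] [ 0.49471399 -0.3912312   0.098     ]
head bar ends z.048 (top) [array([ 0.48795278, -0.32883818]), array([ 0.51270498, -0.45954008])] scene [array([ 0.49998947, -0.45956198]), array([ 0.480889  , -0.32947381])]
pad corners top [[0.526, -0.306], [0.558, -0.466], [0.471, -0.48], [0.437, -0.327]]
box top [[0.548, 0.44], [0.544, 0.342]] scene [[0.397, 0.353], [0.402, 0.444]]
toggle top [0.42761376 0.42719618 0.075     ] [0.42873073 0.42631938 0.075     ]
index rib top [0.43861133 0.38130808 0.07632317] scene [0.42711607 0.38134526 0.07632317]
wheel black blob top [0.50916058 0.37179708 0.095     ] [0.42464115 0.38268479 0.065     ]
```

Run:
```python
from h import *
w=np.array([.472,.379]);y=-.045;ux=np.array([np.cos(y),np.sin(y)])
P=lambda th:(*(w+ux*.044*np.sin(th)),.06+.044*np.cos(th)-.002)
a=[np.radians(t) for t in np.linspace(-40,40,9)]
p0=P(a[0])
plan([(p0[0],p0[1],.18,y,10,6),(*p0,y,4,6)]+[(*P(t),y,1,1) for t in a[1:]])
```

```text
6 -2.70 -0.32 0.26 -0.034; 6 -2.69 -0.41 0.26 -0.034; 6 -2.67 -0.50 0.26 -0.034; 6 -2.65 -0.59 0.26 -0.034; 6 -2.63 -0.68 0.26 -0.034; 6 -2.61 -0.77 0.26 -0.034; 6 -2.58 -0.85 0.26 -0.034; 6 -2.55 -0.94 0.26 -0.034; 6 -2.52 -1.03 0.26 -0.034; 6 -2.48 -1.11 0.26 -0.034
6 0.00 0.00 2.21 -0.000; 6 0.00 0.00 2.21 -0.000; 6 0.00 0.00 2.21 -0.000; 6 0.00 0.00 2.21 -0.000
1 -0.63 0.00 -0.44 -0.000
1 -0.70 -0.00 -0.32 -0.000
1 -0.74 0.00 -0.20 -0.000
1 -0.76 -0.00 -0.07 -0.000
1 -0.76 -0.00 0.07 -0.000
1 -0.74 0.00 0.20 -0.000
1 -0.70 -0.00 0.32 -0.000
1 -0.63 0.00 0.44 -0.000
```

Request:
play_rows(commands="6 -2.7 -0.32 0.26 -0.034; 6 -2.7 -0.41 0.26 -0.034; 6 -2.67 -0.5 0.26 -0.034; 6 -2.65 -0.59 0.26 -0.034; 6 -2.63 -0.68 0.26 -0.034")

```text
time_s: 1.72
position: [0.3253, 0.4447, 0.1925]
tool_rot: [0.105, 0.995, 0.0, 0.0]
force: [1.2, -0.7, -0.2]
gripper_width: 0.68
grip_force: 0.0
```

Request:
play_rows(commands="6 -2.61 -0.77 0.26 -0.034; 6 -2.58 -0.85 0.26 -0.034; 6 -2.55 -0.94 0.26 -0.034; 6 -2.52 -1.03 0.26 -0.034; 6 -2.48 -1.11 0.26 -0.034")

```text
time_s: 2.13
position: [0.4449, 0.3797, 0.1794]
tool_rot: [0.02, 1.0, 0.0, 0.0]
force: [1.4, 0.2, 0.8]
gripper_width: 0.639
grip_force: 0.0
```

Request:
play_rows(commands="6 0 0 1.6 0; 6 0 0 1.6 0; 6 0 0 0 0; 6 0 0 0 0")

```text
time_s: 2.47
position: [0.4433, 0.38, 0.1464]
tool_rot: [0.021, 1.0, -0.001, -0.001]
force: [0.7, -0.6, 0.3]
gripper_width: 0.637
grip_force: 0.0
```

Run:
```python
from h import *
s=readout.observe();print(s["time_s"],s["position"],yaw_of(s["tool_rot"]),s["gripper_width"],s["joint_pos"])
ims=[]
for n,x in(("top",(150,150)),("scene",(420,160))):
    c=capture(n)["image"][x[1]:x[1]+110,x[0]:x[0]+110];ims.append(cv2.resize(c,(400,400),interpolation=cv2.INTER_CUBIC))
cv2.imwrite("pics/w1.png",np.hstack(ims))
```

```text
2.4667 [0.4432923  0.38000983 0.14644882] -0.04197506898430877 0.6371954151366602 [ 6.11558390e-01  1.82589462e-01  1.38091638e+00  5.99440542e-05
  1.58071316e+00 -9.17260708e-01]
```

View pics/w1.png

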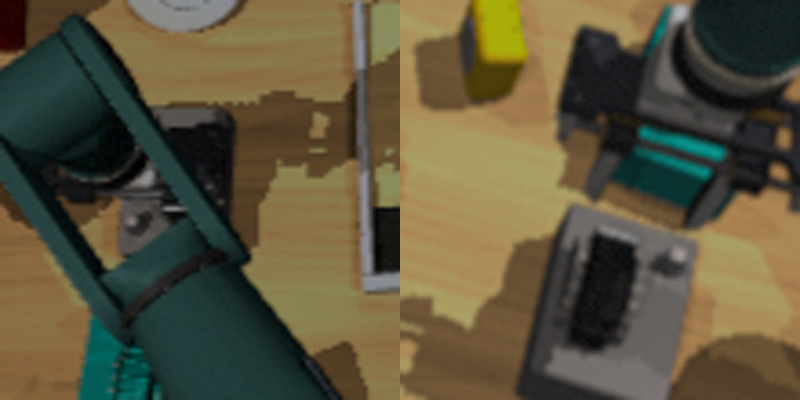

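The gripper straddles the wheel line on the robot side, with its fingertips at about (487,216) in the scene picture. I go down, pinch lightly and roll.

Request:
play_rows(commands="6 0 0 1.85 0; 6 0 0 1.85 0; 6 0 0 1.75 0; 6 0 0 0 0")

```text
time_s: 2.9
position: [0.442, 0.3798, 0.0904]
tool_rot: [0.02, 1.0, -0.001, -0.002]
force: [-0.1, -0.4, -0.1]
gripper_width: 0.636
grip_force: 0.0
```

Request:
play_rows(commands="2 0 0 0 0; 2 0 0 0 0; 2 0 0 0 0; 2 0 0 0 0; 2 0 0 0 0", force=8)

```text
time_s: 3.32
position: [0.4444, 0.3802, 0.0944]
tool_rot: [0.021, 1.0, -0.0, 0.001]
force: [-1.7, -6.3, 3.0]
gripper_width: 0.318
grip_force: 3.3
```

Request:
play_rows(commands="2 0 0 0 0; 2 0 0 0 0; 2 0 0 0 0", force=8)

```text
time_s: 3.57
position: [0.444, 0.379, 0.0941]
tool_rot: [0.021, 1.0, -0.001, 0.0]
force: [-1.8, -5.5, 4.7]
gripper_width: 0.29
grip_force: 8.0
```

Request:
play_rows(commands="2 0 -0.15 -0.2 0; 2 0 0 0 0")

```text
time_s: 3.73
position: [0.4443, 0.3788, 0.0946]
tool_rot: [0.021, 1.0, 0.0, 0.001]
force: [1.6, -2.0, -2.5]
gripper_width: 0.29
grip_force: 8.0
```

Request:
play_rows(commands="2 -0.63 0 -0.44 0; 2 -0.7 0 -0.32 0; 2 -0.74 0 -0.2 0; 2 -0.76 0 -0.07 0")

```text
time_s: 4.07
position: [0.4712, 0.3777, 0.104]
tool_rot: [0.021, 1.0, -0.001, -0.002]
force: [-2.9, -0.1, -8.2]
gripper_width: 0.288
grip_force: 8.0
```

Request:
play_rows(commands="2 -0.76 0 0.2 0; 2 -0.74 0 0.28 0; 2 -0.7 0 0.34 0; 2 -0.63 0 0.42 0; 2 0 0 0 0")

```text
time_s: 4.48
position: [0.5025, 0.3766, 0.0929]
tool_rot: [0.021, 1.0, 0.0, 0.001]
force: [-0.3, -1.6, -1.5]
gripper_width: 0.285
grip_force: 8.0
```

Run:
```python
from h import *
ims=[]
for n,x in(("top",(165,165)),("scene",(440,200))):
    c=capture(n)["image"][x[1]:x[1]+80,x[0]:x[0]+80];ims.append(cv2.resize(c,(400,400),interpolation=cv2.INTER_CUBIC))
cv2.imwrite("pics/w2.png",np.hstack(ims))
```

```text
(no output)
```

View pics/w2.png

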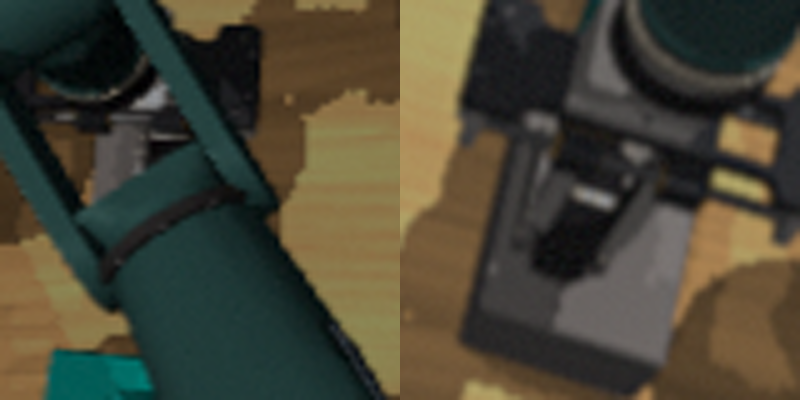

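The white rib shows between the fingers at scene pixel (479,239). I solve for the wheel angle from that.

Run:
```python
from h import *
d=capture("scene")
for y0 in(.377,):
  for wx in(.470,.473,.476):
    print(wx,[(t,*np.round(w2px(d,[wx+.0475*np.sin(np.radians(t)),y0-.045*.0475*np.sin(np.radians(t)),.06+.0475*np.cos(np.radians(t))]),1)) for t in(-70,0,10,20)])
print("init rib px", 448+(566-399)*76/399,208+(380-294)*56/294)
```

```text
0.47 [(-70, np.float64(479.0), np.float64(223.6)), (0, np.float64(479.0), np.float64(232.1)), (10, np.float64(478.3), np.float64(234.9)), (20, np.float64(477.5), np.float64(237.8))]
0.473 [(-70, np.float64(478.9), np.float64(224.5)), (0, np.float64(478.8), np.float64(233.1)), (10, np.float64(478.1), np.float64(235.9)), (20, np.float64(477.3), np.float64(238.8))]
0.476 [(-70, np.float64(478.7), np.float64(225.5)), (0, np.float64(478.7), np.float64(234.1)), (10, np.float64(478.0), np.float64(236.8)), (20, np.float64(477.1), np.float64(239.8))]
init rib px 479.8095238095238 224.38095238095238
```

Request:
play_rows(commands="6 0 0 0 0; 6 0 0 0 0; 6 0 0 0 0; 6 0 0 -3 0; 6 0 0 -4 0")

```text
time_s: 5.05
position: [0.4977, 0.3754, 0.1587]
tool_rot: [0.021, 1.0, -0.003, -0.004]
force: [0.9, 1.0, 0.7]
gripper_width: 0.604
grip_force: 0.0
```

Request:
play_rows(commands="6 0 0 -2.5 0; 6 3 -3.5 0 0; 6 2.5 -3.5 0 0; 6 0 -4 0 0; 6 0 -4 0 0")

```text
time_s: 5.47
position: [0.4418, 0.233, 0.1888]
tool_rot: [0.019, 1.0, 0.001, 0.001]
force: [0.5, -0.8, 0.3]
gripper_width: 0.637
grip_force: 0.0
```

Run:
```python
from h import *
ims=[]
for n,x in(("top",(165,165)),("scene",(440,200))):
    c=capture(n)["image"][x[1]:x[1]+80,x[0]:x[0]+80];ims.append(cv2.resize(c,(400,400),interpolation=cv2.INTER_CUBIC))
cv2.imwrite("pics/w3.png",np.hstack(ims))
```

```text
(no output)
```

View pics/w3.png

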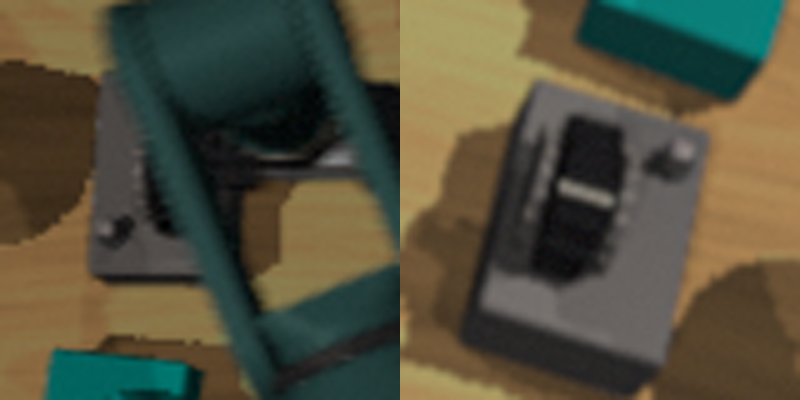

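The rib is at about (477.5,238.8), which suggests a small overshoot. I measure its centroid exactly against the first picture.

```bash
cat >> h.py <<'E'
def ribang(show=True):
    d=capture("scene");f=lambda wx,y0,t:w2px(d,[wx+.0475*np.sin(t),y0-.045*.0475*np.sin(t),.06+.0475*np.cos(t)])
    out=[]
    for im in(cv2.imread("pics/scene0.png"),d["image"]):
        g=im[215:260,471:486].min(2).astype(float); m=np.clip(g-110,0,None); ys,xs=np.mgrid[215:260,471:486]
        n,lab,st,ce=cv2.connectedComponentsWithStats((m>0).astype(np.uint8))
        k=1+np.argmax([(m*(lab==i)).sum() for i in range(1,n)]);mm=m*(lab==k)
        out.append(((mm*xs).sum()/mm.sum(),(mm*ys).sum()/mm.sum(),st[k].tolist()))
    # wheel x from initial -70deg, then angle
    from scipy.optimize import brentq
    wx=brentq(lambda x:f(x,.377,np.radians(-70))[1]-out[0][1],.44,.5)
    th=brentq(lambda t:f(wx,.377,t)[1]-out[1][1],-1.2,1.3) if f(wx,.377,-1.2)[1]<out[1][1] else None
    print(out,wx,"theta",None if th is None else np.degrees(th))
E
python3 -c "
from h import *
ribang()"
```

```text
[(np.float64(479.44897959183675), np.float64(223.59183673469389), [4, 7, 8, 4, 13]), (np.float64(479.5), np.float64(239.1875), [7, 24, 4, 2, 5])] 0.4699255488427867 theta 24.61265488508595
```

Run:
```python
from h import *
y=-.045
plan([(.476,.3775,.17,y,5,6),(.476,.3775,.102,y,3,6)])
```

```text
6 -0.53 2.94 0.38 -0.000; 6 -0.53 2.94 0.38 -0.000; 6 -0.53 2.94 0.38 -0.000; 6 -0.53 2.94 0.38 -0.000; 6 -0.53 2.94 0.38 -0.000
6 0.00 0.00 2.27 -0.000; 6 0.00 0.00 2.27 -0.000; 6 0.00 0.00 2.27 -0.000
```

Request:
play_rows(commands="6 -0.53 2.94 0.38 0; 6 -0.53 2.94 0.38 0; 6 -0.53 2.94 0.38 0; 6 -0.53 2.94 0.38 0; 6 -0.53 2.94 0.38 0")

```text
time_s: 6.03
position: [0.4755, 0.3824, 0.1688]
tool_rot: [0.02, 1.0, 0.001, 0.0]
force: [0.2, -0.6, 1.3]
gripper_width: 0.64
grip_force: 0.0
```

Request:
play_rows(commands="6 0 0 2.27 0; 6 0 0 2.27 0; 6 0 0 2.2 0; 6 0 0 0 0")

```text
time_s: 6.37
position: [0.4724, 0.3793, 0.0955]
tool_rot: [0.02, 1.0, -0.002, -0.004]
force: [0.2, -0.3, -0.3]
gripper_width: 0.638
grip_force: 0.0
```

Request:
play_rows(commands="2 0 0 0 0; 2 0 0 0 0; 2 0 0 0 0; 2 0 0 0 0; 2 0 0 0 0")

```text
time_s: 6.78
position: [0.4764, 0.3789, 0.1033]
tool_rot: [0.021, 1.0, 0.0, 0.001]
force: [0.4, -5.8, 2.7]
gripper_width: 0.32
grip_force: 3.1
```

Request:
play_rows(commands="2 0 0 0 0; 2 0 0 0 0; 2 0.43 0 0 0; 2 0.43 0 0 0; 2 0 0 0 0")

```text
time_s: 7.2
position: [0.4674, 0.3781, 0.1027]
tool_rot: [0.021, 1.0, -0.001, 0.001]
force: [-0.3, -5.3, 4.7]
gripper_width: 0.29
grip_force: 8.0
```

Request:
play_rows(commands="6 0 0 0 0; 6 0 0 0 0; 6 0 0 0 0; 6 0 0 -3 0; 6 0 0 -4 0")

```text
time_s: 7.62
position: [0.4643, 0.3784, 0.1666]
tool_rot: [0.021, 1.0, -0.003, -0.005]
force: [0.6, 0.7, 1.0]
gripper_width: 0.61
grip_force: 0.0
```

Request:
play_rows(commands="6 0 0 -2.5 0; 6 0 -4 0 0; 6 0 -4 0 0; 6 0 -4 0 0; 6 0 -4 0 0")

```text
time_s: 8.03
position: [0.46, 0.219, 0.1965]
tool_rot: [0.02, 1.0, 0.001, 0.0]
force: [1.1, -0.6, -0.6]
gripper_width: 0.637
grip_force: 0.0
```

Run:
```python
from h import *
a=cv2.imread("pics/scene0.png")[205:265,455:505];d=capture("scene")["image"][205:265,455:505]
cv2.imwrite("pics/w4.png",np.hstack([cv2.resize(i,(400,480),interpolation=cv2.INTER_CUBIC) for i in(a,d)]))
```

```text
(no output)
```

View pics/w4.png

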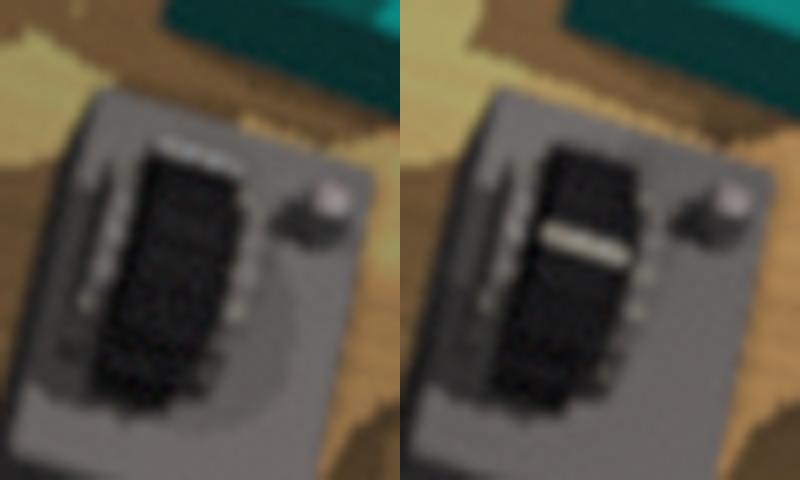

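The rib now sits at (478,235.6), about +9.5°, which is the fourth click. Next is the rake.

Run:
```python
from h import *
plan([(.494,-.393,.19,-1.406,20,8)])
```

```text
8 -0.31 -3.01 0.03 0.068; 8 -0.51 -2.99 0.03 0.068; 8 -0.72 -2.94 0.03 0.068; 8 -0.91 -2.89 0.03 0.068; 8 -1.11 -2.82 0.03 0.068; 8 -1.30 -2.74 0.03 0.068; 8 -1.48 -2.64 0.03 0.068; 8 -1.66 -2.54 0.03 0.068; 8 -1.83 -2.42 0.03 0.068; 8 -1.99 -2.29 0.03 0.068; 8 -2.14 -2.15 0.03 0.068; 8 -2.28 -2.00 0.03 0.068; 8 -2.41 -1.84 0.03 0.068; 8 -2.53 -1.67 0.03 0.068; 8 -2.63 -1.50 0.03 0.068; 8 -2.73 -1.31 0.03 0.068; 8 -2.81 -1.13 0.03 0.068; 8 -2.88 -0.93 0.03 0.068; 8 -2.94 -0.73 0.03 0.068; 8 -2.98 -0.53 0.03 0.068
```

Request:
play_rows(commands="8 -0.31 -3.01 0.03 0.068; 8 -0.51 -2.99 0.03 0.068; 8 -0.72 -2.94 0.03 0.068; 8 -0.91 -2.89 0.03 0.068; 8 -1.11 -2.82 0.03 0.068")

```text
time_s: 8.5
position: [0.4696, 0.0678, 0.195]
tool_rot: [0.191, 0.982, 0.001, 0.0]
force: [0.7, -0.2, 0.1]
gripper_width: 0.852
grip_force: 0.0
```

Request:
play_rows(commands="8 -1.3 -2.74 0.03 0.068; 8 -1.48 -2.64 0.03 0.068; 8 -1.66 -2.54 0.03 0.068; 8 -1.83 -2.42 0.03 0.068; 8 -1.99 -2.29 0.03 0.068")

```text
time_s: 8.92
position: [0.4791, -0.0837, 0.1934]
tool_rot: [0.355, 0.935, 0.001, 0.0]
force: [0.3, 0.9, 0.7]
gripper_width: 0.851
grip_force: 0.0
```

Request:
play_rows(commands="8 -2.14 -2.15 0.03 0.068; 8 -2.28 -2 0.03 0.068; 8 -2.41 -1.84 0.03 0.068; 8 -2.53 -1.67 0.03 0.068; 8 -2.63 -1.5 0.03 0.068")

```text
time_s: 9.33
position: [0.4885, -0.2352, 0.1918]
tool_rot: [0.508, 0.862, 0.001, 0.0]
force: [-0.2, -0.0, 0.7]
gripper_width: 0.851
grip_force: 0.0
```

Request:
play_rows(commands="8 -2.73 -1.31 0.03 0.068; 8 -2.81 -1.13 0.03 0.068; 8 -2.88 -0.93 0.03 0.068; 8 -2.94 -0.73 0.03 0.068; 8 -2.98 -0.53 0.03 0.068")

```text
time_s: 9.75
position: [0.4978, -0.3864, 0.19]
tool_rot: [0.646, 0.763, 0.001, 0.0]
force: [0.4, -0.7, -0.7]
gripper_width: 0.851
grip_force: 0.0
```

Request:
play_rows(commands="8 0 0 0 0; 8 0 0 0 0; 8 0 0 0 0")

```text
time_s: 10.0
position: [0.4975, -0.3845, 0.19]
tool_rot: [0.645, 0.765, 0.001, -0.0]
force: [0.4, -0.0, -0.4]
gripper_width: 0.848
grip_force: 0.0
```

Run:
```python
from h import *
plan([(.494,-.393,.057,-1.406,6,8)])
```

```text
8 -0.13 -0.08 2.22 0.001; 8 -0.13 -0.08 2.22 0.001; 8 -0.13 -0.08 2.22 0.001; 8 -0.13 -0.08 2.22 0.001; 8 -0.13 -0.08 2.22 0.001; 8 -0.13 -0.08 2.22 0.001
```

Request:
play_rows(commands="8 -0.13 -0.08 2.22 0; 8 -0.13 -0.08 2.22 0; 8 -0.13 -0.08 2.22 0; 8 -0.13 -0.08 2.22 0; 8 -0.13 -0.08 2.22 0")

```text
time_s: 10.42
position: [0.495, -0.3905, 0.0792]
tool_rot: [0.644, 0.765, 0.0, 0.001]
force: [0.2, -0.1, -0.0]
gripper_width: 0.856
grip_force: 0.0
```

Request:
play_rows(commands="8 -0.13 -0.08 2.1 0; 8 0 0 0 0; 8 0 0 0 0")

```text
time_s: 10.67
position: [0.4935, -0.3917, 0.0577]
tool_rot: [0.644, 0.765, 0.0, -0.001]
force: [-0.4, 0.0, 0.3]
gripper_width: 0.851
grip_force: 0.0
```

Request:
play_rows(commands="1.5 0 0 0 0; 1.5 0 0 0 0; 1.5 0 0 0 0; 1.5 0 0 0 0; 1.5 0 0 0 0", force=40)

```text
time_s: 11.08
position: [0.4942, -0.3941, 0.0595]
tool_rot: [0.645, 0.764, 0.0, 0.001]
force: [-0.5, -0.2, -0.2]
gripper_width: 0.53
grip_force: 0.0
```

Request:
play_rows(commands="1.5 0 0 0 0; 1.5 0 0 0 0; 1.5 0 0 0 0; 1.5 0 0 0 0; 1.5 0 0 0 0")

```text
time_s: 11.5
position: [0.4936, -0.3938, 0.0583]
tool_rot: [0.645, 0.764, 0.0, -0.0]
force: [-0.4, 0.5, -0.4]
gripper_width: 0.257
grip_force: 40.0
```

The rake is held: opening 24 mm, force 40 N. I lift it and carry it low to beyond the three right-hand dowels.

Run:
```python
from h import *
plan([(.494,-.394,.10,-1.404,2,1.5),(.668,-.101,.10,-1.536,14,1.5)])
```

```text
1.5 -0.01 0.02 -2.08 0.001; 1.5 -0.01 0.02 -2.08 0.001
1.5 1.86 1.57 -0.00 0.009; 1.5 1.87 1.56 -0.00 0.009; 1.5 1.89 1.54 -0.00 0.009; 1.5 1.90 1.52 -0.00 0.009; 1.5 1.92 1.50 -0.00 0.009; 1.5 1.93 1.48 -0.00 0.009; 1.5 1.94 1.47 -0.00 0.009; 1.5 1.96 1.45 -0.00 0.009; 1.5 1.97 1.43 -0.00 0.009; 1.5 1.98 1.41 -0.00 0.009; 1.5 2.00 1.39 -0.00 0.009; 1.5 2.01 1.37 -0.00 0.009; 1.5 2.02 1.35 -0.00 0.009; 1.5 2.04 1.33 -0.00 0.009
```

Request:
play_rows(commands="1.5 0 0 -2.1 0; 1.5 0 0 -2.1 0; 1.5 0 0 0 0")

```text
time_s: 11.75
position: [0.4954, -0.3954, 0.1046]
tool_rot: [0.645, 0.764, -0.0, 0.004]
force: [1.1, -0.6, -0.4]
gripper_width: 0.25
grip_force: 40.0
```

Request:
play_rows(commands="1.5 1.86 1.57 0 0.009; 1.5 1.87 1.56 0 0.009; 1.5 1.89 1.54 0 0.009; 1.5 1.9 1.52 0 0.009; 1.5 1.92 1.5 0 0.009")

```text
time_s: 12.17
position: [0.5553, -0.2875, 0.0985]
tool_rot: [0.662, 0.749, -0.0, -0.001]
force: [0.2, 0.3, -2.3]
gripper_width: 0.252
grip_force: 40.0
```

Request:
play_rows(commands="1.5 1.93 1.48 0 0.009; 1.5 1.94 1.47 0 0.009; 1.5 1.96 1.45 0 0.009; 1.5 1.97 1.43 0 0.009; 1.5 1.98 1.41 0 0.009")

```text
time_s: 12.58
position: [0.617, -0.1826, 0.0985]
tool_rot: [0.679, 0.734, -0.0, -0.001]
force: [0.2, -0.5, -2.5]
gripper_width: 0.251
grip_force: 40.0
```

Request:
play_rows(commands="1.5 2 1.39 0 0.009; 1.5 2.01 1.37 0 0.009; 1.5 2.02 1.35 0 0.009; 1.5 2.04 1.33 0 0.009; 1.5 0 0 0 0")

```text
time_s: 13.0
position: [0.6673, -0.0949, 0.0982]
tool_rot: [0.69, 0.724, 0.001, -0.002]
force: [0.3, 0.5, -2.5]
gripper_width: 0.254
grip_force: 40.0
```

```bash
cat >> h.py <<'E'
B=np.array([.520,-.011]);BY=.035
def b2w(x,y): c,s=np.cos(BY),np.sin(BY); return B+np.array([c*x-s*y,s*x+c*y])
def w2b(p): c,s=np.cos(BY),np.sin(BY); d=np.array(p[:2])-B; return np.array([c*d[0]+s*d[1],-s*d[0]+c*d[1]])
def dowels(cams=("top","scene")):
    for nm in cams:
        cam=capture(nm);hsv=cv2.cvtColor(cam["image"],cv2.COLOR_BGR2HSV)
        m=((hsv[...,0]<14)&(hsv[...,1]>120)&(hsv[...,2]>80)).astype(np.uint8)
        n,lab,st,ce=cv2.connectedComponentsWithStats(m)
        for i in range(1,n):
            ys,xs=np.where(lab==i)
            if st[i,4]<15: continue
            P=np.array([w2b(px2w(cam,x,y,.026)) for x,y in zip(xs,ys)])
            mid=P.mean(0)
            if abs(mid[0])>.15 or abs(mid[1])>.23: continue
            v=np.linalg.svd(P-mid)[2][0];q=(P-mid)@v
            print(nm,st[i,4],"board",np.round(mid,3),"ang",round(float(np.arctan(-v[0]/v[1])),2),"x",np.round([P[:,0].min(),P[:,0].max()],3),"y",np.round([P[:,1].min(),P[:,1].max()],3))
E
python3 - <<'E'
from h import *
dowels();s=readout.observe();print(s["position"],yaw_of(s["tool_rot"]),s["gripper_width"],w2b(s["position"]))
c=capture("scene");cv2.imwrite("pics/r1.png",cv2.resize(c["image"][90:370,120:540],(800,533)))
E
```

```text
top 18 board [ 0.075 -0.131] ang -0.44 x [0.069 0.082] y [-0.144 -0.118]
top 52 board [ 0.028 -0.131] ang -0.29 x [0.015 0.042] y [-0.166 -0.097]
top 50 board [-0.028 -0.113] ang -0.06 x [-0.033 -0.022] y [-0.144 -0.082]
top 48 board [-0.038  0.104] ang 0.32 x [-0.05  -0.023] y [0.072 0.14 ]
scene 48 board [-0.027 -0.064] ang -0.08 x [-0.033 -0.019] y [-0.091 -0.036]
scene 113 board [-0.033  0.088] ang 0.31 x [-0.052 -0.009] y [0.031 0.139]
scene 39 board [ 0.045 -0.075] ang -0.32 x [0.037 0.055] y [-0.093 -0.057]
scene 35 board [ 0.1   -0.074] ang -0.38 x [0.088 0.106] y [-0.089 -0.052]
[ 0.66571319 -0.09885215  0.0984838 ] -1.5258078416518597 0.25325895044915314 [ 0.14254975 -0.09289727]
```

View pics/r1.png

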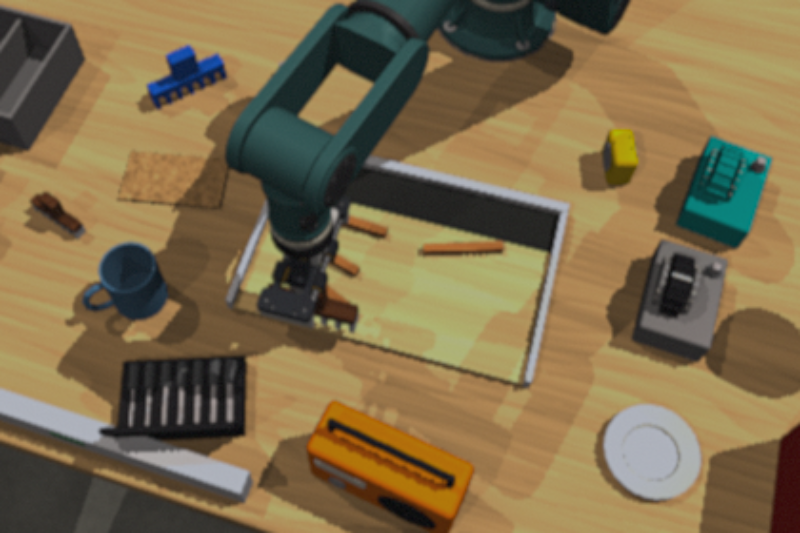

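The rake is poised beyond the right-hand dowels. I lower it and pull toward the fence.

Request:
play_rows(commands="1.5 0 0.1 -0.1 0.01; 1.5 0 0 1.2 0; 1.5 0 0 1.2 0; 1.5 0 0 0.9 0; 1.5 0 0 0 0")

```text
time_s: 13.57
position: [0.6655, -0.1001, 0.0653]
tool_rot: [0.696, 0.718, -0.001, -0.002]
force: [-0.5, -0.6, -3.1]
gripper_width: 0.252
grip_force: 40.0
```

Request:
play_rows(commands="1.5 0 -1 0 0; 1.5 0 -1 0 0; 1.5 0 -1 0 0; 1.5 0 -1 0 0; 1.5 0 -1 0 0")

```text
time_s: 13.98
position: [0.6163, -0.1016, 0.0679]
tool_rot: [0.695, 0.719, -0.0, -0.0]
force: [-0.0, -0.3, -3.0]
gripper_width: 0.254
grip_force: 40.0
```

Request:
play_rows(commands="1.5 0 -1 0 0; 1.5 0 -1 0 0; 1.5 0 -1 0 0; 1.5 0 -1 0 0; 1.5 0 -1 0 0")

```text
time_s: 14.4
position: [0.5664, -0.1032, 0.068]
tool_rot: [0.695, 0.719, -0.0, -0.0]
force: [-0.2, -0.2, -2.3]
gripper_width: 0.257
grip_force: 40.0
```

Request:
play_rows(commands="1.5 0 -1 0 0; 1.5 0 -1 0 0; 1.5 0 -1 0 0; 1.5 0 -1 0 0; 1.5 0 -1 0 0")

```text
time_s: 14.82
position: [0.5163, -0.1048, 0.0684]
tool_rot: [0.695, 0.719, 0.0, 0.0]
force: [-0.1, 0.7, -1.7]
gripper_width: 0.256
grip_force: 40.0
```

Request:
play_rows(commands="1.5 0 -1 0 0; 1.5 0 -1 0 0; 1.5 0 -1 0 0; 1.5 0 -1 0 0; 1.5 0 -1 0 0")

```text
time_s: 15.23
position: [0.4663, -0.1064, 0.0685]
tool_rot: [0.695, 0.719, 0.0, 0.0]
force: [0.7, 0.1, -2.1]
gripper_width: 0.248
grip_force: 40.0
```

Run:
```python
from h import *
dowels();s=readout.observe();print(s["position"],yaw_of(s["tool_rot"]),s["gripper_width"],w2b(s["position"]),s["force"])
```

```text
top 81 board [-0.032  0.085] ang 0.31 x [-0.05  -0.011] y [0.032 0.14 ]
top 45 board [-0.083 -0.052] ang -1.41 x [-0.106 -0.068] y [-0.064 -0.038]
top 27 board [-0.094 -0.151] ang 0.33 x [-0.107 -0.085] y [-0.172 -0.136]
scene 90 board [-0.104 -0.064] ang 0.17 x [-0.117 -0.088] y [-0.087 -0.034]
scene 89 board [-0.038  0.103] ang 0.32 x [-0.06  -0.021] y [0.061 0.139]
scene 27 board [-0.019  0.042] ang 0.33 x [-0.026 -0.009] y [0.028 0.058]
[ 0.46565748 -0.10635935  0.06839233] -1.538328042075429 0.2503346373338784 [-0.05764613 -0.09339934] [ 0.49835285 -0.60742279 -2.14221072]
```

Request:
play_rows(commands="1.5 0 -0.6 0.1 0; 1.5 0 -0.6 0.1 0; 1.5 0 -0.5 0 0; 1.5 0 -0.4 0 0; 1.5 0 0 0 0")

```text
time_s: 15.75
position: [0.4454, -0.107, 0.0663]
tool_rot: [0.695, 0.719, -0.0, -0.0]
force: [-0.1, 0.5, -2.2]
gripper_width: 0.255
grip_force: 40.0
```

Run:
```python
from h import *
dowels();s=readout.observe();print(s["position"],yaw_of(s["tool_rot"]),s["gripper_width"],w2b(s["position"]),s["force"])
```

```text
top 87 board [-0.032  0.085] ang 0.31 x [-0.05  -0.011] y [0.032 0.14 ]
top 32 board [-0.098 -0.053] ang -0.3 x [-0.11 -0.09] y [-0.067 -0.037]
top 33 board [-0.111 -0.144] ang 1.54 x [-0.13  -0.093] y [-0.156 -0.135]
top 22 board [-0.124 -0.046] ang 0.07 x [-0.128 -0.117] y [-0.058 -0.032]
scene 88 board [-0.122 -0.063] ang 0.19 x [-0.132 -0.106] y [-0.086 -0.033]
scene 99 board [-0.037  0.098] ang 0.32 x [-0.056 -0.017] y [0.048 0.139]
scene 15 board [-0.016  0.036] ang 0.63 x [-0.021 -0.009] y [0.03  0.044]
[ 0.44617594 -0.1071101   0.0664202 ] -1.537910124717747 0.256464026100398 [-0.07714201 -0.09346792] [ 0.28756061  0.33232831 -2.12580489]
```

Request:
play_rows(commands="1.5 0 -0.2 0 0; 1.5 0 -0.2 0 0; 1.5 0 -0.2 0 0; 1.5 0 0 0 0")

```text
time_s: 16.18
position: [0.4424, -0.1072, 0.0672]
tool_rot: [0.695, 0.719, 0.002, 0.002]
force: [5.3, 0.1, -3.2]
gripper_width: 0.246
grip_force: 40.0
```

Request:
play_rows(commands="1.5 0 0.6 0 0; 1.5 0 1.5 -0.5 0; 1.5 0 1.5 -1.5 0; 1.5 0 1.5 -1.5 0; 1.5 0 0 0 0")

```text
time_s: 16.6
position: [0.4948, -0.1064, 0.1044]
tool_rot: [0.695, 0.719, 0.001, 0.003]
force: [0.7, -0.4, -1.7]
gripper_width: 0.251
grip_force: 40.0
```

Run:
```python
from h import *
plan([(*b2w(.028,.086),.10,-1.536,9,1.5)]);dowels()
c=capture("scene");cv2.imwrite("pics/r2.png",cv2.resize(c["image"][150:310,220:440],(800,582)))
```

```text
1.5 2.01 0.63 0.05 -0.000; 1.5 2.01 0.63 0.05 -0.000; 1.5 2.01 0.63 0.05 -0.000; 1.5 2.01 0.63 0.05 -0.000; 1.5 2.01 0.63 0.05 -0.000; 1.5 2.01 0.63 0.05 -0.000; 1.5 2.01 0.63 0.05 -0.000; 1.5 2.01 0.63 0.05 -0.000; 1.5 2.01 0.63 0.05 -0.000
top 81 board [-0.031  0.082] ang 0.31 x [-0.05  -0.011] y [0.031 0.14 ]
top 97 board [-0.114 -0.135] ang 0.27 x [-0.132 -0.093] y [-0.168 -0.108]
scene 120 board [-0.109 -0.071] ang -0.44 x [-0.133 -0.092] y [-0.098 -0.038]
scene 15 board [-0.129 -0.043] ang -0.19 x [-0.133 -0.122] y [-0.058 -0.033]
scene 102 board [-0.034  0.088] ang 0.31 x [-0.056 -0.009] y [0.028 0.139]
```

View pics/r2.png

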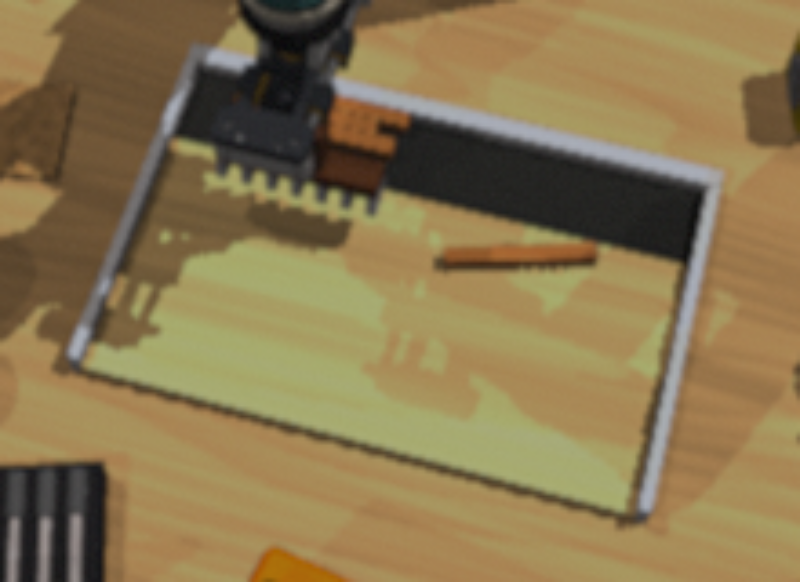

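The three dowels are raked parallel against the fence, with ends visible around (350,120)–(405,120). The left dowel still lies at (515,255), so I pull that one next.

Request:
play_rows(commands="1.5 2 0.63 0 0; 1.5 2 0.63 0 0; 1.5 2 0.63 0 0; 1.5 2 0.63 0 0; 1.5 2 0.63 0 0")

```text
time_s: 17.17
position: [0.5175, -0.004, 0.0997]
tool_rot: [0.696, 0.718, -0.001, -0.001]
force: [0.2, 0.1, -1.8]
gripper_width: 0.255
grip_force: 40.0
```

Request:
play_rows(commands="1.5 2 0.63 0 0; 1.5 2 0.63 0 0; 1.5 2 0.63 0 0; 1.5 2 0.63 0 0; 1.5 0 0 0 0")

```text
time_s: 17.58
position: [0.5406, 0.0791, 0.0998]
tool_rot: [0.694, 0.72, -0.001, -0.002]
force: [0.4, 0.1, -3.1]
gripper_width: 0.252
grip_force: 40.0
```

Request:
play_rows(commands="1.5 0 0 1.2 0; 1.5 0 0 1.3 0; 1.5 0 0 1.3 0; 1.5 0 0 0 0; 1.5 0 0 0 0")

```text
time_s: 18.0
position: [0.5407, 0.0747, 0.0623]
tool_rot: [0.696, 0.718, -0.001, -0.0]
force: [-0.1, 0.2, -1.7]
gripper_width: 0.251
grip_force: 40.0
```

Run:
```python
from h import *
dowels();s=readout.observe();print(s["position"],yaw_of(s["tool_rot"]),s["gripper_width"],w2b(s["position"]),s["force"])
```

```text
top 190 board [-0.113 -0.079] ang 0.0 x [-0.132 -0.092] y [-0.126 -0.032]
scene 270 board [-0.113 -0.104] ang 0.06 x [-0.133 -0.091] y [-0.175 -0.033]
scene 32 board [-0.045  0.125] ang 0.36 x [-0.052 -0.037] y [0.113 0.139]
[0.54083082 0.07497142 0.06231537] -1.5390052308929114 0.2536456517474273 [0.02382645 0.08518984] [ 0.52510075 -0.16518104 -2.49810669]
```

Request:
play_rows(commands="1.5 0 0 -0.3 0; 1.5 0 -1 0 0; 1.5 0 -1 0 0; 1.5 0 -1 0 0; 1.5 0 -1 0 0")

```text
time_s: 18.52
position: [0.5005, 0.0748, 0.0662]
tool_rot: [0.695, 0.719, -0.0, -0.0]
force: [-0.4, -0.2, -1.9]
gripper_width: 0.251
grip_force: 40.0
```

Request:
play_rows(commands="1.5 0 -1 0 0; 1.5 0 -1 0 0; 1.5 0 -1 0 0; 1.5 0 -1 0 0; 1.5 0 -1 0 0")

```text
time_s: 18.93
position: [0.451, 0.0732, 0.0666]
tool_rot: [0.695, 0.719, 0.0, 0.0]
force: [0.9, -0.7, -1.7]
gripper_width: 0.252
grip_force: 40.0
```

Request:
play_rows(commands="1.5 0 -1 0 0; 1.5 0 -1 0 0; 1.5 0 -0.6 0 0; 1.5 0 -0.4 0 0; 1.5 0 0 0 0")

```text
time_s: 19.35
position: [0.4213, 0.0722, 0.0665]
tool_rot: [0.695, 0.719, 0.0, -0.0]
force: [-0.6, 0.3, -2.4]
gripper_width: 0.251
grip_force: 40.0
```

Request:
play_rows(commands="1.5 0 -0.4 0 0; 1.5 0 -0.3 0 0; 1.5 0 -0.2 0 0; 1.5 0 -0.1 0 0; 1.5 0 0 0 0")

```text
time_s: 19.77
position: [0.4119, 0.0718, 0.0664]
tool_rot: [0.695, 0.719, -0.0, -0.0]
force: [0.9, -0.3, -2.3]
gripper_width: 0.251
grip_force: 40.0
```

Run:
```python
from h import *
dowels();s=readout.observe();print(s["position"],yaw_of(s["tool_rot"]),s["gripper_width"],w2b(s["position"]),s["force"])
```

```text
top 22 board [-0.098 -0.051] ang -0.0 x [-0.103 -0.092] y [-0.066 -0.037]
top 23 board [-0.097 -0.141] ang 0.15 x [-0.103 -0.092] y [-0.154 -0.128]
top 27 board [-0.123 -0.057] ang 0.88 x [-0.132 -0.11 ] y [-0.068 -0.046]
top 17 board [-0.124  0.14 ] ang -0.14 x [-0.128 -0.12 ] y [0.132 0.15 ]
scene 33 board [-0.106 -0.157] ang -0.63 x [-0.117 -0.091] y [-0.175 -0.142]
scene 219 board [-0.114 -0.094] ang 0.12 x [-0.133 -0.091] y [-0.144 -0.036]
[0.41214187 0.07185848 0.06644317] -1.5377703628546813 0.2529146758148755 [-0.10489262  0.086582  ] [ 0.45451084  0.23773642 -2.0148164 ]
```

Request:
play_rows(commands="1.5 0 -0.2 0 0; 1.5 0 -0.2 0 0; 1.5 0 -0.2 0 0; 1.5 0 -0.1 0 0; 1.5 0 0 0 0")

```text
time_s: 20.28
position: [0.4078, 0.0717, 0.0675]
tool_rot: [0.695, 0.719, 0.003, 0.003]
force: [5.4, 0.6, -4.6]
gripper_width: 0.251
grip_force: 40.0
```

Request:
play_rows(commands="1.5 0 0.8 0 0; 1.5 0 1.2 -0.8 0; 1.5 0 1.2 -1.5 0; 1.5 0 1 -1.2 0; 1.5 0 0 0 0")

```text
time_s: 20.7
position: [0.4501, 0.073, 0.104]
tool_rot: [0.695, 0.719, 0.002, 0.002]
force: [0.4, -0.4, -2.2]
gripper_width: 0.256
grip_force: 40.0
```

Run:
```python
from h import *
dowels();s=readout.observe();print(w2b(s["position"]))
plan([(*b2w(-.063,-.003),.102,.035,15,1.5)])
```

```text
top 131 board [-0.116 -0.069] ang -0.23 x [-0.132 -0.092] y [-0.126 -0.032]
top 60 board [-0.127  0.113] ang -0.01 x [-0.133 -0.121] y [0.077 0.15 ]
scene 264 board [-0.113 -0.1  ] ang 0.05 x [-0.133 -0.091] y [-0.174 -0.033]
scene 33 board [-0.127  0.131] ang 0.01 x [-0.133 -0.121] y [0.115 0.148]
[-0.07023544  0.08647219]
1.5 -0.60 0.05 -0.01 -0.105; 1.5 -0.60 -0.01 -0.01 -0.105; 1.5 -0.59 -0.08 -0.01 -0.105; 1.5 -0.58 -0.14 -0.01 -0.105; 1.5 -0.56 -0.20 -0.01 -0.105; 1.5 -0.54 -0.26 -0.01 -0.105; 1.5 -0.51 -0.31 -0.01 -0.105; 1.5 -0.48 -0.36 -0.01 -0.105; 1.5 -0.44 -0.41 -0.01 -0.105; 1.5 -0.39 -0.45 -0.01 -0.105; 1.5 -0.34 -0.49 -0.01 -0.105; 1.5 -0.29 -0.53 -0.01 -0.105; 1.5 -0.23 -0.55 -0.01 -0.105; 1.5 -0.17 -0.57 -0.01 -0.105; 1.5 -0.11 -0.59 -0.01 -0.105
```

Request:
play_rows(commands="1.5 -0.6 0.05 0 -0.105; 1.5 -0.6 -0.01 0 -0.105; 1.5 -0.59 -0.08 0 -0.105; 1.5 -0.58 -0.14 0 -0.105; 1.5 -0.56 -0.2 0 -0.105")

```text
time_s: 21.22
position: [0.4485, 0.0431, 0.0998]
tool_rot: [0.483, 0.876, -0.001, -0.002]
force: [0.2, 0.2, -2.2]
gripper_width: 0.252
grip_force: 40.0
```

Request:
play_rows(commands="1.5 -0.54 -0.26 0 -0.105; 1.5 -0.51 -0.31 0 -0.105; 1.5 -0.48 -0.36 0 -0.105; 1.5 -0.44 -0.41 0 -0.105; 1.5 -0.39 -0.45 0 -0.105")

```text
time_s: 21.63
position: [0.452, 0.0135, 0.0998]
tool_rot: [0.239, 0.971, -0.0, -0.002]
force: [-0.2, -1.0, -2.4]
gripper_width: 0.252
grip_force: 40.0
```

Request:
play_rows(commands="1.5 -0.34 -0.49 0 -0.105; 1.5 -0.29 -0.53 0 -0.105; 1.5 -0.23 -0.55 0 -0.105; 1.5 -0.17 -0.57 0 -0.105; 1.5 -0.11 -0.59 0 -0.105")

```text
time_s: 22.05
position: [0.4556, -0.0161, 0.0998]
tool_rot: [-0.021, 1.0, 0.0, -0.002]
force: [0.4, -0.4, -2.1]
gripper_width: 0.253
grip_force: 40.0
```

Request:
play_rows(commands="1.5 0 0 0 0; 1.5 0 0 0 0")

```text
time_s: 22.22
position: [0.4562, -0.0159, 0.1003]
tool_rot: [-0.017, 1.0, 0.0, -0.001]
force: [0.5, -0.0, -2.7]
gripper_width: 0.256
grip_force: 40.0
```

Run:
```python
from h import *
dowels();s=readout.observe();print(w2b(s["position"]),s["position"][2],yaw_of(s["tool_rot"]))
plan([(*b2w(-.063,-.003),.067,.035,3,1.5)])
c=capture("scene");cv2.imwrite("pics/r3.png",cv2.resize(c["image"][150:310,220:440],(800,582)))
```

```text
top 254 board [-0.112 -0.1  ] ang 0.07 x [-0.132 -0.091] y [-0.167 -0.035]
top 23 board [-0.127  0.138] ang 0.04 x [-0.132 -0.121] y [0.125 0.15 ]
scene 201 board [-0.112 -0.093] ang -0.09 x [-0.133 -0.091] y [-0.146 -0.041]
scene 21 board [-0.114 -0.164] ang 0.31 x [-0.12  -0.106] y [-0.175 -0.15 ]
scene 81 board [-0.129  0.092] ang -0.01 x [-0.134 -0.12 ] y [0.031 0.148]
[-0.06348464 -0.00245329] 0.10076619264298123 0.03530619217981347
1.5 -0.02 -0.02 1.13 0.000; 1.5 -0.02 -0.02 1.13 0.000; 1.5 -0.02 -0.02 1.13 0.000
```

View pics/r3.png

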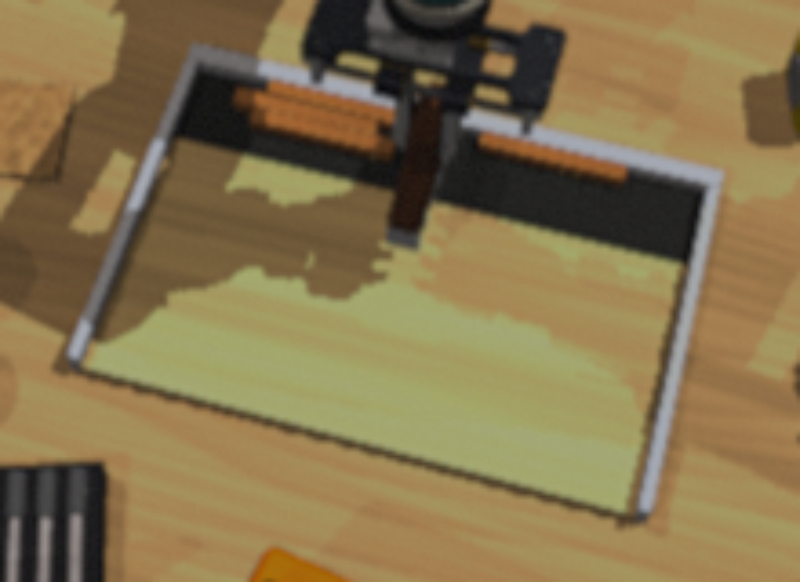

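The rake hangs crosswise between the two groups. I lower it, push left until it meets the stop, then push right.

Request:
play_rows(commands="1.5 0 0 1.1 0; 1.5 0 0 1.2 0; 1.5 0 0 1.1 0; 1.5 0 0 0 0; 1.5 0 0.5 0 0")

```text
time_s: 22.78
position: [0.4564, -0.0113, 0.0661]
tool_rot: [-0.018, 1.0, 0.0, -0.001]
force: [-0.5, -1.0, -2.6]
gripper_width: 0.254
grip_force: 40.0
```

Request:
play_rows(commands="1.5 0 1 0 0; 1.5 0 1 0 0; 1.5 0 1 0 0; 1.5 0 1 0 0; 1.5 0 1 0 0")

```text
time_s: 23.2
position: [0.4557, 0.0402, 0.068]
tool_rot: [-0.019, 1.0, 0.0, 0.001]
force: [-0.2, 0.5, -1.3]
gripper_width: 0.253
grip_force: 40.0
```

Request:
play_rows(commands="1.5 0 1 0 0; 1.5 0 0.8 0 0; 1.5 0 0.4 0 0; 1.5 0 0.2 0 0; 1.5 0 0 0 0")

```text
time_s: 23.62
position: [0.4545, 0.0633, 0.0674]
tool_rot: [-0.019, 1.0, 0.0, -0.0]
force: [-0.4, -0.3, -2.9]
gripper_width: 0.251
grip_force: 40.0
```

Run:
```python
from h import *
dowels();s=readout.observe();print(w2b(s["position"]),s["position"][2],yaw_of(s["tool_rot"]),s["force"])
```

```text
top 110 board [-0.115 -0.063] ang -0.28 x [-0.132 -0.092] y [-0.101 -0.032]
scene 283 board [-0.113 -0.104] ang 0.08 x [-0.133 -0.091] y [-0.175 -0.033]
scene 17 board [-0.1   -0.042] ang -1.19 x [-0.108 -0.091] y [-0.048 -0.037]
scene 27 board [-0.127  0.128] ang -0.0 x [-0.132 -0.121] y [0.108 0.147]
scene 46 board [-0.128  0.185] ang -0.01 x [-0.134 -0.121] y [0.157 0.208]
[-0.0628292   0.07591669] 0.06740763278921731 0.037048215979411915 [ 0.12217709  0.42839688 -3.18274685]
```

Request:
play_rows(commands="1.5 0 0.3 0 0; 1.5 0 0.2 0 0; 1.5 0 0.1 0 0; 1.5 0 0.1 0 0; 1.5 0 0 0 0")

```text
time_s: 24.13
position: [0.4544, 0.0692, 0.0675]
tool_rot: [-0.019, 1.0, -0.001, 0.0]
force: [0.6, -2.5, -3.0]
gripper_width: 0.254
grip_force: 40.0
```

Run:
```python
from h import *
dowels();s=readout.observe();print(w2b(s["position"]),s["position"][2],yaw_of(s["tool_rot"]),s["force"])
```

```text
top 100 board [-0.115 -0.061] ang -0.28 x [-0.132 -0.092] y [-0.094 -0.032]
scene 264 board [-0.113 -0.103] ang 0.03 x [-0.133 -0.091] y [-0.158 -0.049]
scene 25 board [-0.128  0.135] ang 0.03 x [-0.132 -0.121] y [0.115 0.155]
scene 41 board [-0.128  0.187] ang 0.01 x [-0.134 -0.12 ] y [0.164 0.21 ]
[-0.0627635   0.08239661] 0.06749605712886306 0.037370052381959375 [ 0.38662933 -2.99349005 -1.14808496]
```

Request:
play_rows(commands="1.5 0 -1 0 0; 1.5 0 -2.3 0 0; 1.5 0 -2.3 0 0; 1.5 0 -2.3 0 0; 1.5 0 -1 0 0")

```text
time_s: 24.65
position: [0.4577, -0.0214, 0.0676]
tool_rot: [-0.017, 1.0, -0.0, 0.0]
force: [0.1, -0.3, -1.8]
gripper_width: 0.248
grip_force: 40.0
```

Request:
play_rows(commands="1.5 0 -1 0 0; 1.5 0 -1 0 0; 1.5 0 -1 0 0; 1.5 0 -1 0 0; 1.5 0 -1 0 0")

```text
time_s: 25.07
position: [0.4595, -0.0695, 0.0674]
tool_rot: [-0.019, 1.0, 0.0, 0.0]
force: [1.1, 0.1, -1.7]
gripper_width: 0.251
grip_force: 40.0
```

Request:
play_rows(commands="1.5 0 -1 0 0; 1.5 0 -0.6 0 0; 1.5 0 -0.3 0 0; 1.5 0 -0.1 0 0; 1.5 0 0 0 0")

```text
time_s: 25.48
position: [0.4602, -0.0892, 0.0674]
tool_rot: [-0.018, 1.0, 0.0, -0.0]
force: [0.1, -0.6, -2.5]
gripper_width: 0.256
grip_force: 40.0
```

Run:
```python
from h import *
dowels();s=readout.observe();print(w2b(s["position"]),s["position"][2],yaw_of(s["tool_rot"]),s["force"])
```

```text
top 212 board [-0.113 -0.152] ang 0.05 x [-0.132 -0.09 ] y [-0.199 -0.104]
top 85 board [-0.127  0.157] ang 0.0 x [-0.132 -0.12 ] y [0.103 0.212]
scene 175 board [-0.109 -0.162] ang -0.11 x [-0.132 -0.09 ] y [-0.208 -0.115]
scene 25 board [-0.128  0.107] ang 0.2 x [-0.133 -0.12 ] y [0.092 0.127]
scene 70 board [-0.127  0.174] ang -0.02 x [-0.133 -0.12 ] y [0.133 0.21 ]
[-0.06249569 -0.07572325] 0.06741555281395403 0.03753399566942259 [-0.43199148 -0.56022837 -1.45272655]
```

Request:
play_rows(commands="1.5 0 -0.3 0 0; 1.5 0 -0.2 0 0; 1.5 0 -0.1 0 0; 1.5 0 -0.1 0 0; 1.5 0 0 0 0")

```text
time_s: 26.0
position: [0.4605, -0.0953, 0.0675]
tool_rot: [-0.018, 1.0, 0.001, 0.0]
force: [0.5, 3.5, -1.7]
gripper_width: 0.254
grip_force: 40.0
```

Request:
play_rows(commands="1.5 0 -0.1 0 0; 1.5 0 -0.1 0 0; 1.5 0 0 0 0")

```text
time_s: 26.25
position: [0.4605, -0.0957, 0.0675]
tool_rot: [-0.018, 1.0, 0.003, 0.0]
force: [0.1, 7.2, -0.6]
gripper_width: 0.256
grip_force: 40.0
```

Run:
```python
from h import *
dowels();s=readout.observe();print(w2b(s["position"]),s["position"][2],yaw_of(s["tool_rot"]),s["force"])
```

```text
top 205 board [-0.112 -0.159] ang 0.07 x [-0.132 -0.09 ] y [-0.204 -0.111]
top 85 board [-0.127  0.16 ] ang -0.0 x [-0.132 -0.12 ] y [0.103 0.212]
scene 172 board [-0.109 -0.171] ang -0.07 x [-0.131 -0.09 ] y [-0.214 -0.125]
scene 94 board [-0.128  0.157] ang -0.02 x [-0.133 -0.12 ] y [0.092 0.21 ]
[-0.06240238 -0.08251476] 0.06749661019026425 0.03693158882177292 [-0.89924249  6.86994729  0.21903907]
```

Request:
play_rows(commands="1.5 0 0.6 0 0; 1.5 0 2 0 0; 1.5 0 2.5 0 0; 1.5 0 2 -2 0; 1.5 0 2 -2 0")

```text
time_s: 26.77
position: [0.4558, -0.0068, 0.1064]
tool_rot: [-0.019, 1.0, -0.001, -0.002]
force: [-0.1, 0.3, -1.8]
gripper_width: 0.255
grip_force: 40.0
```

Request:
play_rows(commands="1.5 -2.5 1 0 0; 1.5 -3 1 0 0; 1.5 -3 0 0 0; 1.5 -3 0 0 0; 1.5 0 0 0 0")

```text
time_s: 27.18
position: [0.5759, 0.0167, 0.1063]
tool_rot: [-0.019, 1.0, -0.001, 0.001]
force: [-0.4, -0.7, -2.9]
gripper_width: 0.251
grip_force: 40.0
```

Run:
```python
from h import *
dowels()
c=capture("scene");cv2.imwrite("pics/r4.png",cv2.resize(c["image"][130:310,220:520],(800,480)));ribang()
```

```text
top 155 board [-0.111 -0.128] ang 0.09 x [-0.132 -0.091] y [-0.161 -0.093]
top 43 board [-0.127  0.186] ang 0.01 x [-0.132 -0.121] y [0.157 0.212]
scene 267 board [-0.113 -0.159] ang 0.0 x [-0.133 -0.09 ] y [-0.215 -0.096]
scene 59 board [-0.128  0.16 ] ang -0.02 x [-0.133 -0.121] y [0.118 0.198]
[(np.float64(479.44897959183675), np.float64(223.59183673469389), [4, 7, 8, 4, 13]), (np.float64(477.92335766423355), np.float64(235.1021897810219), [2, 19, 10, 4, 17])] 0.4699255488427867 theta 10.812945837209782
```

View pics/r4.png

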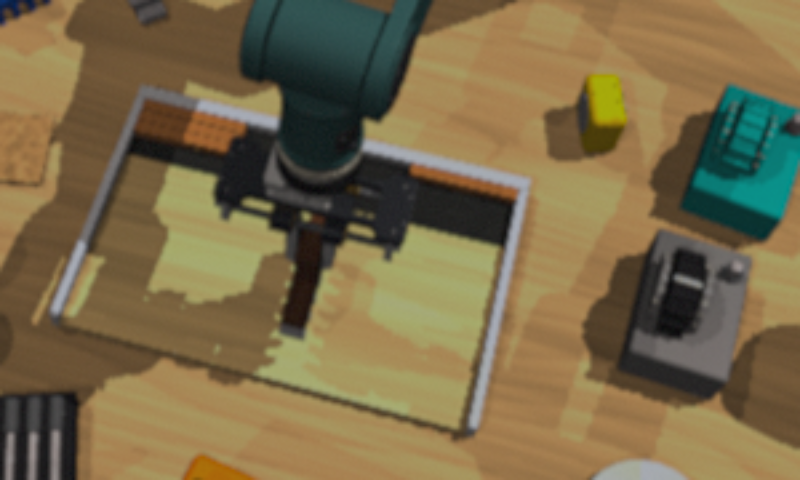

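All four dowels are seated: three at the right stop near (190,130), one at the left stop near (470,180). The dimmer still reads about 10°. I carry the rake back to its pad.

Run:
```python
from h import *
plan([(.496,-.394,.108,-1.39,20,1.5)])
```

```text
1.5 0.45 -2.04 -0.00 0.071; 1.5 0.30 -2.07 -0.00 0.071; 1.5 0.15 -2.08 -0.00 0.071; 1.5 0.01 -2.09 -0.00 0.071; 1.5 -0.14 -2.08 -0.00 0.071; 1.5 -0.29 -2.07 -0.00 0.071; 1.5 -0.44 -2.04 -0.00 0.071; 1.5 -0.58 -2.00 -0.00 0.071; 1.5 -0.72 -1.96 -0.00 0.071; 1.5 -0.86 -1.90 -0.00 0.071; 1.5 -1.00 -1.83 -0.00 0.071; 1.5 -1.12 -1.76 -0.00 0.071; 1.5 -1.25 -1.67 -0.00 0.071; 1.5 -1.36 -1.58 -0.00 0.071; 1.5 -1.47 -1.48 -0.00 0.071; 1.5 -1.57 -1.37 -0.00 0.071; 1.5 -1.67 -1.26 -0.00 0.071; 1.5 -1.75 -1.13 -0.00 0.071; 1.5 -1.83 -1.01 -0.00 0.071; 1.5 -1.90 -0.87 -0.00 0.071
```

Request:
play_rows(commands="1.5 0.45 -2.04 0 0.071; 1.5 0.3 -2.07 0 0.071; 1.5 0.15 -2.08 0 0.071; 1.5 0 -2.09 0 0.071; 1.5 -0.14 -2.08 0 0.071")

```text
time_s: 27.8
position: [0.5515, -0.0867, 0.1081]
tool_rot: [0.16, 0.987, -0.0, 0.0]
force: [0.6, 0.7, -1.8]
gripper_width: 0.254
grip_force: 40.0
```

Request:
play_rows(commands="1.5 -0.29 -2.07 0 0.071; 1.5 -0.44 -2.04 0 0.071; 1.5 -0.58 -2 0 0.071; 1.5 -0.72 -1.96 0 0.071; 1.5 -0.86 -1.9 0 0.071")

```text
time_s: 28.22
position: [0.533, -0.1893, 0.1081]
tool_rot: [0.332, 0.943, -0.0, 0.0]
force: [0.3, 0.1, -2.4]
gripper_width: 0.253
grip_force: 40.0
```

Request:
play_rows(commands="1.5 -1 -1.83 0 0.071; 1.5 -1.12 -1.76 0 0.071; 1.5 -1.25 -1.67 0 0.071; 1.5 -1.36 -1.58 0 0.071; 1.5 -1.47 -1.48 0 0.071")

```text
time_s: 28.63
position: [0.5149, -0.2918, 0.1082]
tool_rot: [0.493, 0.87, -0.0, 0.0]
force: [-0.4, -0.4, -2.8]
gripper_width: 0.253
grip_force: 40.0
```

Request:
play_rows(commands="1.5 -1.57 -1.37 0 0.071; 1.5 -1.67 -1.26 0 0.071; 1.5 -1.75 -1.13 0 0.071; 1.5 -1.83 -1 0 0.071; 1.5 -1.9 -0.87 0 0.071")

```text
time_s: 29.05
position: [0.4971, -0.3945, 0.1082]
tool_rot: [0.639, 0.769, -0.0, 0.0]
force: [-0.0, -0.4, -2.0]
gripper_width: 0.253
grip_force: 40.0
```

Request:
play_rows(commands="1.5 0 0 0 0; 1.5 0 0 0 0; 1.5 0 0 0 0")

```text
time_s: 29.3
position: [0.4979, -0.393, 0.1078]
tool_rot: [0.637, 0.771, 0.0, -0.0]
force: [0.2, -0.1, -2.3]
gripper_width: 0.255
grip_force: 40.0
```

Run:
```python
from h import *
s=readout.observe();print(s["position"],yaw_of(s["tool_rot"]),s["gripper_width"])
plan([(.496,-.394,.064,-1.39,4,1.5)])
```

```text
[ 0.49789018 -0.39300119  0.1077692 ] -1.3821750987888786 0.2553829305193867
1.5 -0.02 -0.05 1.09 0.002; 1.5 -0.02 -0.05 1.09 0.002; 1.5 -0.02 -0.05 1.09 0.002; 1.5 -0.02 -0.05 1.09 0.002
```

Request:
play_rows(commands="1.5 0 0 1.1 0; 1.5 0 0 1.1 0; 1.5 0 0 1.1 0; 1.5 0 0 1.1 0; 1.5 0 0 0 0")

```text
time_s: 29.72
position: [0.4967, -0.3915, 0.0588]
tool_rot: [0.637, 0.771, 0.0, -0.004]
force: [-0.1, 1.1, -2.4]
gripper_width: 0.253
grip_force: 40.0
```

Request:
play_rows(commands="1.5 0 0 0.2 0; 1.5 0 0 0.2 0; 1.5 0 0 0 0; 1.5 0 0 0 0")

```text
time_s: 30.05
position: [0.4988, -0.3941, 0.06]
tool_rot: [0.638, 0.77, 0.0, 0.001]
force: [0.5, 0.7, -2.1]
gripper_width: 0.253
grip_force: 40.0
```

Request:
play_rows(commands="1.5 0 0 0.15 0; 1.5 0 0 0 0; 1.5 0 0 0 0")

```text
time_s: 30.3
position: [0.4985, -0.3939, 0.0582]
tool_rot: [0.638, 0.77, 0.0, 0.0]
force: [0.4, 0.5, -2.9]
gripper_width: 0.254
grip_force: 40.0
```

Request:
play_rows(commands="1.5 0 0 0.1 0; 1.5 0 0 0 0; 1.5 0 0 0 0")

```text
time_s: 30.55
position: [0.4984, -0.3938, 0.0569]
tool_rot: [0.638, 0.77, 0.0, -0.0]
force: [-0.4, -0.8, -3.3]
gripper_width: 0.253
grip_force: 40.0
```

Request:
play_rows(commands="1.5 0 0 0.1 0; 1.5 0 0 0 0; 1.5 0 0 0 0")

```text
time_s: 30.8
position: [0.4986, -0.3939, 0.0563]
tool_rot: [0.638, 0.77, 0.0, 0.0]
force: [-0.2, 0.7, -1.0]
gripper_width: 0.256
grip_force: 40.0
```

Request:
play_rows(commands="1.5 0 0 0.1 0; 1.5 0 0 0 0; 1.5 0 0 0 0")

```text
time_s: 31.05
position: [0.4986, -0.3939, 0.0563]
tool_rot: [0.638, 0.77, -0.0, 0.0]
force: [-2.4, 2.4, 5.6]
gripper_width: 0.256
grip_force: 40.0
```

Request:
play_rows(commands="1.5 0 0 0.1 0; 1.5 0 0 0 0; 1.5 0 0 0 0")

```text
time_s: 31.3
position: [0.4986, -0.3939, 0.0563]
tool_rot: [0.638, 0.77, -0.0, 0.001]
force: [-2.9, 2.5, 8.5]
gripper_width: 0.253
grip_force: 40.0
```

Contact at z = 0.0563. I ease off, release and rise.

Request:
play_rows(commands="1.5 0 0 -0.2 0; 5 0 0 0 0; 5 0 0 0 0; 5 0 0 0 0; 5 0 0 0 0")

```text
time_s: 31.72
position: [0.4984, -0.3938, 0.0555]
tool_rot: [0.638, 0.77, 0.0, -0.0]
force: [-0.5, -0.3, -0.2]
gripper_width: 0.5
grip_force: 0.0
```

Request:
play_rows(commands="5 0 0 -2 0; 5 0 0 -3 0; 5 0 0 -4 0; 5 0 0 -4 0; 5 0 0 0 0")

```text
time_s: 32.13
position: [0.5016, -0.3967, 0.1968]
tool_rot: [0.638, 0.77, -0.0, 0.009]
force: [0.8, -0.9, 2.0]
gripper_width: 0.532
grip_force: 0.0
```

Run:
```python
from h import *
w=np.array([.472,.3775]);y=-.045
plan([(.47,-.1,.19,-.9,9,5),(.46,.2,.19,-.2,9,5),(.4925,.3766,.18,y,6,5)])
```

```text
5 3.30 0.27 0.08 -0.054; 5 3.29 0.45 0.08 -0.054; 5 3.26 0.62 0.08 -0.054; 5 3.22 0.80 0.08 -0.054; 5 3.17 0.97 0.08 -0.054; 5 3.11 1.14 0.08 -0.054; 5 3.05 1.30 0.08 -0.054; 5 2.97 1.46 0.08 -0.054; 5 2.89 1.62 0.08 -0.054
5 2.68 1.98 -0.00 -0.078; 5 2.52 2.19 -0.00 -0.078; 5 2.34 2.38 -0.00 -0.078; 5 2.15 2.55 -0.00 -0.078; 5 1.94 2.71 -0.00 -0.078; 5 1.73 2.85 -0.00 -0.078; 5 1.50 2.98 -0.00 -0.078; 5 1.26 3.09 -0.00 -0.078; 5 1.02 3.18 -0.00 -0.078
5 0.05 2.99 0.17 -0.026; 5 -0.02 2.99 0.17 -0.026; 5 -0.10 2.99 0.17 -0.026; 5 -0.18 2.99 0.17 -0.026; 5 -0.26 2.98 0.17 -0.026; 5 -0.33 2.97 0.17 -0.026
```

Request:
play_rows(commands="5 3.3 0.27 0.08 -0.054; 5 3.29 0.45 0.08 -0.054; 5 3.26 0.62 0.08 -0.054; 5 3.22 0.8 0.08 -0.054; 5 3.17 0.97 0.08 -0.054")

```text
time_s: 32.55
position: [0.4804, -0.2276, 0.1816]
tool_rot: [0.527, 0.85, 0.0, 0.0]
force: [0.8, 0.2, 0.7]
gripper_width: 0.529
grip_force: 0.0
```

Request:
play_rows(commands="5 3.11 1.14 0.08 -0.054; 5 3.05 1.3 0.08 -0.054; 5 2.97 1.46 0.08 -0.054; 5 2.89 1.62 0.08 -0.054")

```text
time_s: 32.88
position: [0.4661, -0.0958, 0.1786]
tool_rot: [0.432, 0.902, 0.0, 0.0]
force: [-0.0, 0.3, -0.5]
gripper_width: 0.534
grip_force: 0.0
```

Request:
play_rows(commands="5 2.68 1.98 0 -0.078; 5 2.52 2.19 0 -0.078; 5 2.34 2.38 0 -0.078; 5 2.15 2.55 0 -0.078; 5 1.94 2.71 0 -0.078")

```text
time_s: 33.3
position: [0.46, 0.071, 0.1788]
tool_rot: [0.249, 0.969, 0.0, 0.0]
force: [-0.3, -0.2, -0.3]
gripper_width: 0.531
grip_force: 0.0
```

Request:
play_rows(commands="5 1.73 2.85 0 -0.078; 5 1.5 2.98 0 -0.078; 5 1.26 3.09 0 -0.078; 5 1.02 3.18 0 -0.078; 5 0 0 0 0")

```text
time_s: 33.72
position: [0.4544, 0.2078, 0.1784]
tool_rot: [0.093, 0.996, 0.002, -0.0]
force: [-0.4, -0.3, 0.8]
gripper_width: 0.532
grip_force: 0.0
```

Run:
```python
from h import *
dowels();s=readout.observe();print(s["position"],yaw_of(s["tool_rot"]))
c=capture("top");d=capture("scene")
cv2.imwrite("pics/r5.png",np.hstack([cv2.resize(c["image"][160:220,330:450],(400,200),interpolation=3),cv2.resize(d["image"][140:220,180:340],(400,200),interpolation=3)]))
plan([(.500,.3765,.17,-.045,7,5),(.500,.3765,.0935,-.045,4,5)])
ribang()
```

```text
top 70 board [-0.107 -0.196] ang -1.03 x [-0.133 -0.091] y [-0.212 -0.173]
top 51 board [-0.127  0.138] ang 0.0 x [-0.132 -0.12 ] y [0.103 0.172]
scene 303 board [-0.112 -0.151] ang 0.01 x [-0.133 -0.089] y [-0.214 -0.098]
scene 97 board [-0.128  0.155] ang -0.01 x [-0.134 -0.12 ] y [0.092 0.21 ]
[0.45499382 0.20356418 0.17839576] -0.1929593787347726
5 -0.14 2.57 0.12 -0.022; 5 -0.20 2.57 0.12 -0.022; 5 -0.25 2.56 0.12 -0.022; 5 -0.31 2.56 0.12 -0.022; 5 -0.36 2.55 0.12 -0.022; 5 -0.42 2.54 0.12 -0.022; 5 -0.47 2.53 0.12 -0.022
5 0.00 0.00 1.91 0.000; 5 0.00 0.00 1.91 0.000; 5 0.00 0.00 1.91 0.000; 5 0.00 0.00 1.91 0.000
[(np.float64(479.44897959183675), np.float64(223.59183673469389), [4, 7, 8, 4, 13]), (np.float64(478.16470588235296), np.float64(235.23529411764707), [3, 19, 8, 3, 12])] 0.4699255488427867 theta 11.275133118255496
```

View pics/r5.png

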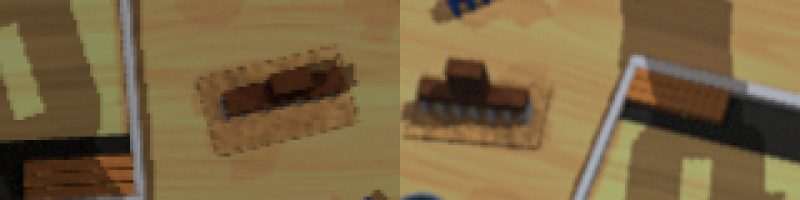

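The rake stands square on its pad, at about (275,95) in the top view, and the dowels are still tidy. Now I roll the dimmer back to off.

Request:
play_rows(commands="6 -0.14 2.57 0.12 -0.022; 6 -0.2 2.57 0.12 -0.022; 6 -0.25 2.56 0.12 -0.022; 6 -0.31 2.56 0.12 -0.022; 6 -0.36 2.55 0.12 -0.022")

```text
time_s: 34.38
position: [0.4881, 0.327, 0.1729]
tool_rot: [0.044, 0.999, -0.0, 0.0]
force: [0.2, 0.2, 0.7]
gripper_width: 0.641
grip_force: 0.0
```

Request:
play_rows(commands="6 -0.42 2.54 0.12 -0.022; 6 -0.47 2.53 0.12 -0.022; 6 0 0 0 0; 6 0 0 2 0; 6 0 0 2 0")

```text
time_s: 34.8
position: [0.5014, 0.3767, 0.1317]
tool_rot: [0.022, 1.0, 0.001, 0.002]
force: [-0.5, 0.1, 0.1]
gripper_width: 0.638
grip_force: 0.0
```

Request:
play_rows(commands="6 0 0 2 0; 6 0 0 1.6 0; 6 0 0 0 0; 6 0 0 0 0")

```text
time_s: 35.13
position: [0.4995, 0.3755, 0.0936]
tool_rot: [0.022, 1.0, -0.001, -0.001]
force: [-1.0, 0.0, 0.5]
gripper_width: 0.639
grip_force: 0.0
```

Request:
play_rows(commands="2 0 0 0 0; 2 0 0 0 0; 2 0 0 0 0; 2 0 0 0 0; 2 0 0 0 0", force=8)

```text
time_s: 35.55
position: [0.5, 0.3777, 0.0953]
tool_rot: [0.02, 1.0, 0.0, 0.001]
force: [0.9, -2.4, 1.9]
gripper_width: 0.321
grip_force: 1.7
```

Request:
play_rows(commands="2 0 0 0 0; 2 0 0 0 0; 2 0 0 0 0")

```text
time_s: 35.8
position: [0.5001, 0.3768, 0.0951]
tool_rot: [0.021, 1.0, -0.001, 0.001]
force: [0.3, -4.2, 3.8]
gripper_width: 0.291
grip_force: 8.0
```

Request:
play_rows(commands="2 0.63 0 -0.4 0; 2 0.7 0 -0.3 0; 2 0.74 0 -0.18 0; 2 0.76 0 -0.03 0")

```text
time_s: 36.13
position: [0.47, 0.3779, 0.1022]
tool_rot: [0.02, 1.0, -0.001, -0.001]
force: [2.8, -4.1, -7.1]
gripper_width: 0.288
grip_force: 8.0
```

Request:
play_rows(commands="2 0.76 0 0.15 0; 2 0.74 0 0.24 0; 2 0.7 0 0.32 0; 2 0.55 0 0.34 0; 2 0 0 0 0")

```text
time_s: 36.55
position: [0.442, 0.379, 0.092]
tool_rot: [0.02, 1.0, -0.001, -0.001]
force: [1.1, -4.3, -2.0]
gripper_width: 0.292
grip_force: 8.0
```

Run:
```python
from h import *
d=capture("scene")["image"][205:265,455:505]
cv2.imwrite("pics/w5.png",cv2.resize(d,(400,480),interpolation=cv2.INTER_CUBIC))
```

```text
(no output)
```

View pics/w5.png

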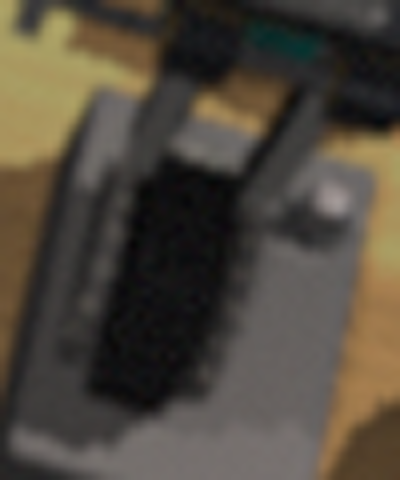

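The rib has gone behind the robot side, near off. I roll a little further, into the end stop.

Request:
play_rows(commands="2 0.3 0 0.25 0; 2 0.3 0 0.3 0; 2 0 0 0 0")

```text
time_s: 36.85
position: [0.437, 0.3793, 0.0874]
tool_rot: [0.02, 1.0, -0.001, -0.0]
force: [-0.0, -6.5, -1.2]
gripper_width: 0.293
grip_force: 8.0
```

Request:
play_rows(commands="2 0.2 0 0.2 0; 2 0 0 0 0; 2 0 0 0 0")

```text
time_s: 37.1
position: [0.4367, 0.3794, 0.087]
tool_rot: [0.02, 1.0, -0.001, 0.002]
force: [1.8, -6.5, 1.7]
gripper_width: 0.291
grip_force: 8.0
```

Request:
play_rows(commands="2 0.2 0 0.2 0; 2 0.1 0 0.1 0; 2 0 0 0 0")

```text
time_s: 37.35
position: [0.4357, 0.3795, 0.0862]
tool_rot: [0.021, 1.0, -0.0, 0.004]
force: [3.9, -9.3, 7.0]
gripper_width: 0.293
grip_force: 8.0
```

Request:
play_rows(commands="6 0 0 0 0; 6 0 0 0 0; 6 0 0 0 0; 6 0 0 0 0; 6 0 0 -3 0")

```text
time_s: 37.77
position: [0.4285, 0.3785, 0.1057]
tool_rot: [0.02, 1.0, -0.003, -0.006]
force: [0.6, 0.5, -1.5]
gripper_width: 0.61
grip_force: 0.0
```

Request:
play_rows(commands="6 0 0 -4 0; 6 0 0 -3 0; 6 0 -4 0 0; 6 0 -4 0 0; 6 0 -4 0 0")

```text
time_s: 38.18
position: [0.4276, 0.2606, 0.1831]
tool_rot: [0.019, 1.0, 0.001, 0.001]
force: [1.1, -0.4, -0.5]
gripper_width: 0.641
grip_force: 0.0
```

Request:
play_rows(commands="6 0 -2 0 0; 6 0 0 0 0; 6 0 0 0 0")

```text
time_s: 38.43
position: [0.4269, 0.2405, 0.1826]
tool_rot: [0.021, 1.0, 0.001, 0.0]
force: [-1.0, -0.0, -0.4]
gripper_width: 0.637
grip_force: 0.0
```

Run:
```python
from h import *
ribang();dowels()
f=lambda i:cv2.resize(i[205:265,455:505],(400,480),interpolation=cv2.INTER_CUBIC)
cv2.imwrite("pics/w6.png",np.hstack([f(cv2.imread("pics/scene0.png")),f(capture("scene")["image"])]))
s=readout.observe();print(s["position"],s["force"],s["time_s"])
```

```text
Traceback (most recent call last):
  File "h.py", line 33, in ribang
    k=1+np.argmax([(m*(lab==i)).sum() for i in range(1,n)]);mm=m*(lab==k)
        ~~~~~~~~~^^^^^^^^^^^^^^^^^^^^^^^^^^^^^^^^^^^^^^^^^^
ValueError: attempt to get argmax of an empty sequence
```

Request:
play_rows(commands="6 0 -4 0 0; 6 0 -4 0 0; 6 0 -4 0 0; 6 0 -4 0 0; 6 0 -4 0 0")

```text
time_s: 38.9
position: [0.4192, 0.0407, 0.1824]
tool_rot: [0.019, 1.0, 0.001, 0.0]
force: [1.0, -0.9, -0.3]
gripper_width: 0.637
grip_force: 0.0
```

Request:
play_rows(commands="6 0 -2 0 0; 6 0 0 0 0; 6 0 0 0 0")

```text
time_s: 39.15
position: [0.4187, 0.0213, 0.1824]
tool_rot: [0.021, 1.0, 0.001, -0.0]
force: [-1.3, 0.4, -0.0]
gripper_width: 0.639
grip_force: 0.0
```

Run:
```python
from h import *
dowels()
d=capture("scene")["image"];a=cv2.imread("pics/scene0.png")
for i in(a,d): print(i[219:230,472:486].min(2))
f=lambda i:cv2.resize(i[205:265,455:505],(400,480),interpolation=cv2.INTER_CUBIC)
cv2.imwrite("pics/w6.png",np.hstack([f(a),f(d)]))
s=readout.observe();print(s["position"],s["force"],s["time_s"])
```

```text
top 128 board [-0.112 -0.122] ang -0.02 x [-0.132 -0.091] y [-0.152 -0.093]
top 38 board [-0.127  0.191] ang 0.0 x [-0.132 -0.121] y [0.165 0.212]
top 19 board [-0.127  0.117] ang 0.02 x [-0.132 -0.121] y [0.103 0.128]
scene 282 board [-0.112 -0.154] ang -0.02 x [-0.133 -0.091] y [-0.214 -0.095]
scene 85 board [-0.129  0.154] ang -0.01 x [-0.134 -0.121] y [0.092 0.21 ]
[[ 96  96  96  96  95  88  83  76  68  62  55  49  50  59]
 [ 96  95  95  97  96  94  95  93  87  83  79  75  70  77]
 [ 96  94  96  97  97  95  93  93  93  95  94  91  89  90]
 [ 96  87  92 112 112 103  98  95  91  93  93  95  94  96]
 [ 89  70  77 104 112 112 119 116 102  99  97  92  91  95]
 [ 77  49  41  61  78  96 111 112 111 119 116 104  97  93]
 [ 56  25  15  24  35  48  62  68  86 112 115 108 109 100]
 [ 44  17   8  19  19  20  24  27  45  61  69  84 103  98]
 [ 42  11  11  18  22  23  19  21  15  22  26  43  64  82]
 [ 34  13  16  22  22  23  22  23  24  19  18  21  44  76]
 [ 28  13  19  21  27  25  24  26  27  23  24  24  49  84]]
[[87 87 87 88 86 83 81 79 79 75 72 71 59 56]
 [86 87 87 88 88 88 86 88 82 82 79 78 73 73]
 [87 87 87 86 83 84 86 86 85 86 86 85 81 81]
 [87 83 84 73 69 73 77 81 82 84 87 86 87 88]
 [83 72 64 51 43 55 64 67 73 77 83 82 86 87]
 [71 50 37 26 26 29 38 44 53 63 69 74 79 82]
 [49 30 15 21 22 25 22 25 32 36 43 54 68 79]
 [38 13 10 17 17 21 26 21 22 25 23 34 51 76]
 [36 14 17 18 22 24 23 21 22 28 23 22 44 72]
 [31 12 15 16 25 21 23 22 26 24 24 24 46 76]
 [25 10 18 18 27 21 26 25 26 26 23 24 50 83]]
[0.41846579 0.0223     0.1823625 ] [ 0.39683871 -0.11537501 -0.38894827] 39.3
```

View pics/w6.png

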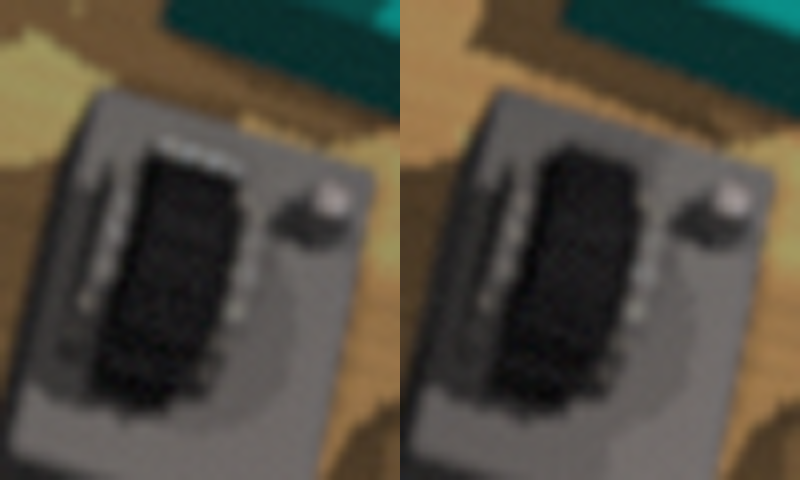

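The rib is no longer visible from the scene camera. At −70° that is expected, since it lies behind the limb from there. I check with the top camera, which sees the robot side.

Run:
```python
from h import *
c=capture("top");a=cv2.imread("pics/top0.png");d=c["image"]
for t in(-80,-70,-60,-50,-40): 
    r=np.radians(t);print(t,[np.round(w2px(c,[wx+.0475*np.sin(r),.377-.045*.0475*np.sin(r),.06+.0475*np.cos(r)]),1).tolist() for wx in(.469,.472,.475)])
for i in(a,d): print(i[197:216,193:208].min(2))
```

```text
-80 [[200.2, 212.3], [200.2, 211.5], [200.2, 210.7]]
-70 [[199.7, 211.4], [199.7, 210.5], [199.7, 209.7]]
-60 [[199.3, 210.0], [199.3, 209.2], [199.3, 208.3]]
-50 [[198.9, 208.4], [198.9, 207.5], [198.9, 206.7]]
-40 [[198.6, 206.4], [198.6, 205.6], [198.7, 204.7]]
[[ 60  25  17  16  15  19  14  18  13   5   2  53  65  40  20]
 [ 67  24  16  16  19  14  18  15  12   3   5  75  80  48  20]
 [ 68  27  20  24  22  23  21  24  23   6   3  94 103  60  19]
 [ 61  24  17  20  22  23  20  21  16   3   1  73  77  43  20]
 [ 64  30  19  22  24  23  23  21  21   4   4  70  76  46  21]
 [ 65  31  14  13  19  21  14  19  11   5   2  68  81  52  21]
 [ 52  27   9   7  14  11   8   5   9   4   0  41  66  46  19]
 [ 56  29   5   9  10   5   9   4   5   4   5  27  62  46  20]
 [ 73  38  12   7   7   9  12   9  11   2   0  31  71  54  24]
 [ 58  40  49  54  56  55  46  41  40  29  12  22  60  52  28]
 [ 56  61 113 128 127 126 109  96  95  71  28   8  43  50  30]
 [ 58  41  26  21  19  20  24  25  25  17   4  11  48  65  44]
 [ 63  55  44  23   7  11  11   8  14  11   7  10  32  30  37]
 [ 74  66  54  3
[... 860 characters left out ...]
7   7]
 [ 72  40  10   7   6   9   8   7   3   7   3  28  62  46  16]
 [ 58  34  13  14  11   8   4   8   7   3   1  15  50  44  19]
 [ 57  44  24  18  16  14  19  17  18   8   2   4  39  42  24]
 [ 57  39  20  13  13   5   8  10   6   5   4   6  41  56  35]
 [ 61  54  52  54  55  52  54  54  55  57  34   5  19  22  26]
 [ 66  62  83 108 117 118 117 118 118 123  75  11  28  32  60]
 [ 68  61  63  45  25  18  15  16  13  17  16  21  54  62  67]
 [ 66  62  62  55  50  42  37  37  38  39  41  56  63  67  68]
 [ 68  63  64  61  63  62  63  63  62  62  64  64  67  69  69]
 [ 68  62  63  62  62  61  61  61  63  62  67  68  69  71  70]
 [ 65  63  61  63  63  63  63  63  63  63  69  69  70  70  70]]
```

By the top camera the rib is now at row 209.8 (it started at 206.8), so it is at or very near −70°. To be sure, I drag the top of the wheel once more against the end stop.

Run:
```python
from h import *
y=-.045
plan([(.474,.377,.175,y,10,6)])
```

```text
6 -0.42 3.57 0.07 0.001; 6 -0.42 3.57 0.07 0.001; 6 -0.42 3.57 0.07 0.001; 6 -0.41 3.57 0.07 0.001; 6 -0.41 3.57 0.07 0.001; 6 -0.41 3.57 0.07 0.001; 6 -0.41 3.57 0.07 0.001; 6 -0.40 3.57 0.07 0.001; 6 -0.40 3.57 0.07 0.001; 6 -0.40 3.57 0.07 0.001
```

Request:
play_rows(commands="6 -0.42 3.57 0 0; 6 -0.42 3.57 0 0; 6 -0.42 3.57 0 0; 6 -0.42 3.57 0 0; 6 -0.42 3.57 0 0")

```text
time_s: 39.77
position: [0.446, 0.2013, 0.1825]
tool_rot: [0.019, 1.0, 0.0, 0.0]
force: [0.8, 0.4, 0.2]
gripper_width: 0.64
grip_force: 0.0
```

Request:
play_rows(commands="6 -0.42 3.57 0 0; 6 -0.42 3.57 0 0; 6 -0.42 3.57 0 0; 6 -0.42 3.57 0 0; 6 -0.42 3.57 0 0")

```text
time_s: 40.18
position: [0.4735, 0.3792, 0.1821]
tool_rot: [0.019, 1.0, 0.0, -0.0]
force: [-0.0, 0.1, 0.7]
gripper_width: 0.642
grip_force: 0.0
```

Request:
play_rows(commands="6 0 0 0 0; 6 0 0 2.6 0; 6 0 0 2.6 0; 6 0 0 2.6 0; 6 0 0 0 0")

```text
time_s: 40.6
position: [0.4704, 0.3743, 0.0976]
tool_rot: [0.019, 1.0, -0.003, -0.005]
force: [-1.4, -0.4, -1.6]
gripper_width: 0.637
grip_force: 0.0
```

Request:
play_rows(commands="2 0 0 0 0; 2 0 0 0 0; 2 0 0 0 0; 2 0 0 0 0; 2 0 0 0 0", force=12)

```text
time_s: 41.02
position: [0.4755, 0.3761, 0.1065]
tool_rot: [0.02, 1.0, 0.001, 0.001]
force: [-0.2, -1.0, -0.0]
gripper_width: 0.319
grip_force: 0.0
```

Request:
play_rows(commands="2 0 0 0 0; 2 0 0 0 0; 2 0 0 0 0")

```text
time_s: 41.27
position: [0.4756, 0.3766, 0.1067]
tool_rot: [0.02, 1.0, 0.002, 0.002]
force: [-0.3, 2.0, 6.5]
gripper_width: 0.216
grip_force: 2.9
```

Request:
play_rows(commands="2 0.2 0 0 0; 2 0.2 0 0 0; 2 0 0 0 0")

```text
time_s: 41.52
position: [0.4726, 0.3761, 0.1066]
tool_rot: [0.021, 1.0, 0.001, 0.003]
force: [2.6, 1.0, 6.2]
gripper_width: 0.214
grip_force: 3.1
```

Request:
play_rows(commands="2 0.2 0 0 0; 2 0.2 0 0 0; 2 0 0 0 0")

```text
time_s: 41.77
position: [0.4687, 0.376, 0.1066]
tool_rot: [0.021, 1.0, 0.001, 0.003]
force: [3.1, 0.7, 6.2]
gripper_width: 0.209
grip_force: 3.2
```

Request:
play_rows(commands="2 0 0 -3 0; 6 0 0 -4 0; 6 0 -4 0 0; 6 0 -4 0 0; 6 0 -4 0 0")

```text
time_s: 42.18
position: [0.4609, 0.2547, 0.1743]
tool_rot: [0.019, 1.0, -0.001, -0.001]
force: [0.6, 0.2, -0.1]
gripper_width: 0.463
grip_force: 0.0
```

Request:
play_rows(commands="6 0 -4 0 0; 6 0 -4 0 0; 6 0 -4 0 0; 6 0 -4 0 0; 6 0 -4 0 0")

```text
time_s: 42.6
position: [0.4519, 0.0543, 0.1735]
tool_rot: [0.02, 1.0, -0.0, -0.001]
force: [0.6, 0.5, 0.5]
gripper_width: 0.637
grip_force: 0.0
```

Request:
play_rows(commands="6 0 -2 0 0; 6 0 0 0 0; 6 0 0 0 0")

```text
time_s: 42.85
position: [0.4518, 0.0355, 0.1736]
tool_rot: [0.022, 1.0, 0.0, -0.001]
force: [-0.6, 0.8, -0.1]
gripper_width: 0.641
grip_force: 0.0
```

Run:
```python
from h import *
c=capture("top");print(c["image"][205:215,193:208].min(2));dowels()
for q in("rake","saucer","clip","mug","tape_measure"):
    for r in pinpoint("scene",q)[:2]: print(q,round(r["p"],2),np.round(r["point"]))
print(readout.observe()["position"])
```

```text
[[ 73  41   9   9   7  11  10   8   6   6   0  26  63  46  16]
 [ 59  38  12  10  10   9   9   8   6   4   0  15  51  43  22]
 [ 57  44  23  15  16  15  19  20  17   8   1   4  38  43  24]
 [ 56  38  19  11   8   9   7   8   7  11   1  10  41  57  36]
 [ 58  55  51  50  53  54  54  54  55  58  34   6  20  21  28]
 [ 63  63  81 109 118 119 118 120 119 125  77  13  29  34  61]
 [ 64  63  63  46  25  17  14  13  15  19  18  24  54  64  68]
 [ 64  62  62  54  49  43  38  37  38  41  39  56  63  66  70]
 [ 65  63  62  63  63  63  63  62  65  63  64  65  68  70  69]
 [ 66  63  63  62  63  64  64  64  63  63  67  69  69  69  70]]
top 145 board [-0.113 -0.127] ang -0.08 x [-0.132 -0.091] y [-0.16  -0.093]
top 27 board [-0.127  0.197] ang 0.0 x [-0.132 -0.121] y [0.183 0.212]
scene 291 board [-0.112 -0.157] ang -0.0 x [-0.133 -0.091] y [-0.214 -0.095]
scene 78 board [-0.129  0.15 ] ang 0.01 x [-0.134 -0.12 ] y [0.096 0.199]
rake 0.8 [138. 218.]
rake 0.58 [184. 209.]
saucer 0.76 [327. 461.]
mug 0.66 [243. 192.]
mug 0.4 [172. 293.]
tape_measure 0.97 [179. 445.]
[0.45279047 0.03701073 0.17437049]
```

The rib did not move under more than 3 N of drag, so the dimmer is against its off stop. The dowels, the rake and the three bystanders the network found (saucer, mug, tape measure) are in place; the clip was not reported in this picture. I hand in.

```bash
python3 -c "
from h import *
print(ticket.sign_off())"
```

```text
the job is handed in; nothing more can be done
None
```

The job is handed in, with no verdict shown: the dimmer was set to about its fourth click, then rolled back to its off stop; the four dowels lie along the fence, three against the right side stop and one against the left; and the rake stands released on its pad.

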